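# Change over the spacer rings to the grooving-cutter arbor

### The job

The job on the green-headed arbor is finished: take its stack of lock cap and spacer rings apart and set up the arbor with the toothed grooving cutter instead. On that arbor stack the rings whose thicknesses together exactly fill the bright length between the cutter's seat and the thread, put the dark lock cap over the arbor's end down on to them, and hang the ring that is left over on the keeper's peg; everything seated flat. The ribbed rubber mat is free for laying the cap on meanwhile.

Things in the scene. Friction and masses are not known exactly. Their poses are not given: they have to be found in the camera images.
- lock_cap: Dark grey knurled lock cap with a small bright centre (a push-on cap, no turning needed), round, 34 mm across and 17 mm high, closed on top, with a blind bore 24 mm wide and 14 mm deep from below. Starts on top of the stack on the finished arbor. Origin: centre of its underside; z up its axis.
- brass_ring: Brass spacer ring, outside 44 mm, bore 24 mm, 8 mm thick; starts under the lock cap. Origin: centre of its underside; z along its axis.
- blue_ring: Dark blue spacer ring, outside 54 mm, bore 24 mm, 12 mm thick; starts under the brass ring. Origin: centre of its underside; z along its axis.
- silver_ring: Silver-grey steel spacer ring, outside 64 mm, bore 24 mm, 16 mm thick; starts at the bottom of the stack. Origin: centre of its underside; z along its axis.
- finished_arbor: Fixed. Round grey stand (88 mm across) with a green cutter block; the four loose parts start stacked on it. Green top face 23 mm above the origin; a dark hub 36 mm wide rises to the seat at 30 mm. Above the seat an 18 mm spindle: 36 mm bright, 4 mm dark thread, 8 mm nose tapering to 8 mm wide; it ends 78 mm above the origin. Origin: on the axis at the bench top; z up.
- cutter_arbor: Fixed, bare at the start: the arbor to set up. Round grey stand with a steel grooving cutter with brass-coloured teeth, 98 mm across. Cutter top 23 mm above the origin; a dark hub 36 mm wide rises to the seat at 30 mm. Above the seat an 18 mm spindle: 24 mm bright, 4 mm dark thread, 8 mm nose tapering to 8 mm wide; ends 66 mm above the origin. Origin: on the axis at the bench top; z up.
- ring_keeper: Fixed. Ring keeper: dark wooden block 90 x 90 x 24 mm with a pale boss 36 mm wide up to the seat, 30 mm above the origin, and a steel peg 18 mm thick, 18 mm straight and then an 8 mm nose tapering to 8 mm; it ends 56 mm above the origin. Bare at the start. Origin: centre of its underside at the bench top; z up.
- rubber_mat: Fixed. Black ribbed rubber mat, 100 x 100 x 4 mm, flat on the bench and empty: a free spot for the lock cap while the rings are moved. Origin: centre of its underside at the bench top; z up.
Mind the look-alikes: they are no part of the job. What is shaped like the lock_cap but orange is not meant.

How it is judged:
By the outcome, as a careful person would: the job done as asked, in the order asked, and still so for the second after the job is handed in, with the robot touching nothing.
It also fails if it takes over 128 s, if anything falls off the work surface, if the arm or the gripper's body presses on something with over 40 N, if the wrist force passes 120 N, or if a joint passes its speed limit or range.

### The arm

A 6-joint arm with a two-finger parallel gripper is mounted at the origin on a cart in front of the work surface, level with it; the furniture and walls round the work are solid. World frame = base frame: x ahead of the robot, y to its left, z up, the work surface at z = 0. Lengths are in mm, angles in degrees, forces in N, time in s.
With the tool pointing down it reaches from about 350 to 850 mm from the base axis. Payload 8.1 kg.
Tool frame: the origin (TCP) lies at the very end of the fingers, on their centre line; the grasp point (between the pads) lies 19 mm behind it (r.grip_depth is the distance from the TCP to the grasp point, in mm); z points along the fingers, y is the direction in which the jaws open and shut (so a half turn about z gives the same grasp; the last joint's range is limited). The gripper opens to 85 mm and grips with 20 to 120 N. Pads are 22 mm wide; open, the fingers measure 114 mm over their backs; the gripper's body (76 mm by 85 mm) begins 54 mm behind the grasp point. The pads swing forward as they close: fully open they stand 13 mm farther back than shut.
Start: joints at [62.028, 7.471, 85.268, -0, 87.261, -4.893], TCP at [235.177, 551.994, 231.292] pointing down, gripper open.
Joint ranges: [-169.43, 169.43], [-51.17, 129.36], [1.28, 143.12], [-76.62, 256.62], [0, 156.53], [-152.29, 152.29]. Speed limits (degrees/s): [136.94, 136.94, 159.86, 180, 180, 180].

### API

Orientations are given as [roll, pitch, yaw] about the fixed x, y, z axes, in that order (R = Rz(yaw) Ry(pitch) Rx(roll)).
In Python, from bench import status, viewer, hand_in, r gives the robot as it stands.
- The arm moves only by the shell command python3 -m crank 'ROWS' [OPENING] [FORCE]. ROWS is a JSON object of lists of equal length, an entry for each row: "slide": the shift along the tool's x, y, z in m, a list of three; "twist": the turn about the tool's z in rad. A call has 1 to 8 rows; each row shifts and turns the commanded pose from where the row before left it, along the tool's axes as they then stand; what a row does not reach is not made up. A row lasts 1/10 s, in which the tool goes at most 50 mm and 8.59 degrees, less where a joint would pass 70% of its speed; a pose out of reach is approached as far as the arm can. A call with a gripper value outside its range is refused whole. OPENING is the closure, from 0 (fully open) to 1 (shut), set as the call begins (- or left out, the last holds). The fingers move at their own pace and stop on an object; FORCE is the grip in N (left out, the last holds). Time passes only in rows, so rows that do not move let the fingers close. It gives the time, the measured TCP pose, the force and the opening at its end, in the units of the state.
- status.sense(): the state, without advancing time (a new reading comes with each control period).
- viewer.snapshot(name): name is "scene" or "side" or "wrist"; returns a dict with "img" (480x640x3 uint8, red, green, blue), "fx", "fy", "cx", "cy" (pixels), "k1" (the pictures are not rectified: a ray, as slopes to the right and down, at radius r is drawn at 1 + k1 r^2 times it, then the intrinsics apply), "R" (3x3) and "t" (3): a world point X has camera coordinates R X + t; the wrist camera has in their place "hand_eye" (4x4, takes a point from camera to tool coordinates, whose origin is the TCP and whose axes are the flange's). Camera axes: x right, y down, z forward; pixel columns grow to the right and rows downward; lengths in mm; the calibration is good to about 2 mm. A picture is of the moment at which its call begins: read the wrist's pose just before it. There is no depth.
- hand_in(): hands the job in, once; it reports no verdict.
The state is a dict: "time": time; "joint_pos": joint angles; "qd": joint speeds; "joint_efforts": joint torques, N m; "tool_pos": TCP position; "tcp_rot": TCP orientation; "ft_force": force on the tool from outside, world axes, zero at the start; "wrist_torque": the same for the moment, N m; "finger_gap": finger opening in mm.
Only numpy, scipy, OpenCV 4.12 (cv2) and the standard library are available. Lean on these libraries where they do the work, as an engineer would, in place of code of your own. Each camera call takes 0.05 s, during which the arm holds its last target.

## Working session

There is one attempt and no reset: what is moved stays moved. The work goes in short steps, Python scripts to look and compute and a shell command to move; the robot and the scene stay as the last step left them, time stands still between calls to the robot, and variables do not carry over. Pictures are saved under pics/ and viewed, and the job is handed in when it is done.

```bash
ls -la; mkdir -p pics; python3 - <<'E'
from bench import status, viewer, r
import cv2
print(status.sense()); print(r.grip_depth, [a for a in dir(r) if a[0]!='_'])
for n in ("scene","side","wrist"):
    s=viewer.snapshot(n); cv2.imwrite(f"pics/a_{n}.png",s["img"][:,:,::-1])
    print(n,{k:v for k,v in s.items() if k!="img"})
E
```

```text
total 12
drwxr-xr-x  3 agent agent 4096 Dec  6 23:00 .
drwxr-xr-x 23 root  root  4096 Dec  6 23:00 ..
drwxr-xr-x  2 agent agent 4096 Dec  6 23:00 pics
{'time': 0.0, 'joint_pos': array([ 6.20280849e+01,  7.51456817e+00,  8.53289619e+01,  4.98665156e-04,
        8.72607045e+01, -4.89295677e+00]), 'qd': array([0.00392648, 0.0022624 , 0.05146073, 0.04607102, 0.07707309,
       0.05906951]), 'joint_efforts': array([-3.60949034e-04, -5.69397998e+01, -5.00548089e+01, -2.00778109e-04,
        1.52231025e-02,  4.68392693e-05]), 'tool_pos': array([234.92094203, 551.51117176, 230.25309188]), 'tcp_rot': array([-1.79896188e+02, -9.38685953e-03,  1.56921009e+02]), 'ft_force': array([ 0.53571816, -0.26878875,  0.3694142 ]), 'wrist_torque': array([ 0.09294823,  0.03182832, -0.00934022]), 'finger_gap': 85.48540460612888}
18.700000000000003 ['PlanningError', 'grip_depth']
scene {'fx': 500.0930990598502, 'fy': 500.0930990598502, 'cx': 316.0114900899203, 'cy': 236.27924484516004, 'k1': -0.06404672201621008, 'R': array([[ 0.86403089, -0.50336539, -0.00859689],
       [-0.29677302, -0.495471  , -0.8163542
[... 247 characters left out ...]
, 'R': array([[ 0.99780903,  0.06609398, -0.00295237],
       [ 0.03598898, -0.5796821 , -0.81404758],
       [-0.05551508,  0.81215777, -0.58079069]]), 't': array([-474.67190319,   30.42960556, 1066.59973513])}
wrist {'fx': 406.51905337486653, 'fy': 406.51905337486653, 'cx': 319.308809852371, 'cy': 234.81792975500892, 'k1': 0.0320879975811563, 'hand_eye': array([[ 4.84086952e-04, -9.46878645e-01, -3.21590728e-01,
         8.37913136e+01],
       [ 9.99999856e-01,  3.83565582e-04,  3.75933798e-04,
        -3.01370026e-01],
       [-2.32612550e-04, -3.21590864e-01,  9.46878695e-01,
        -1.42588948e+02],
       [ 0.00000000e+00,  0.00000000e+00,  0.00000000e+00,
         1.00000000e+00]])}
```

View pics/a_scene.png

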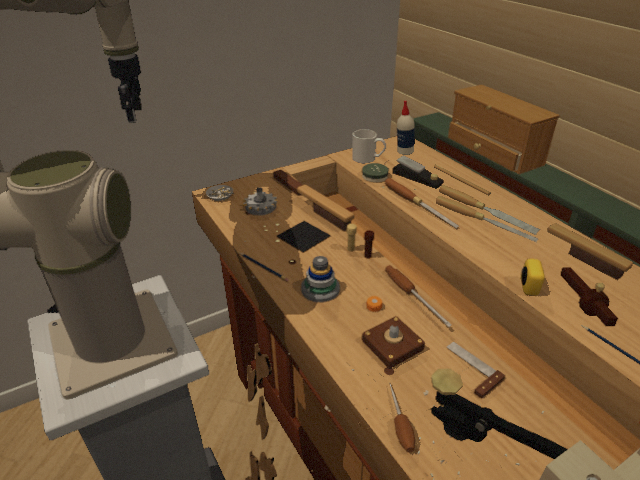

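View pics/a_side.png

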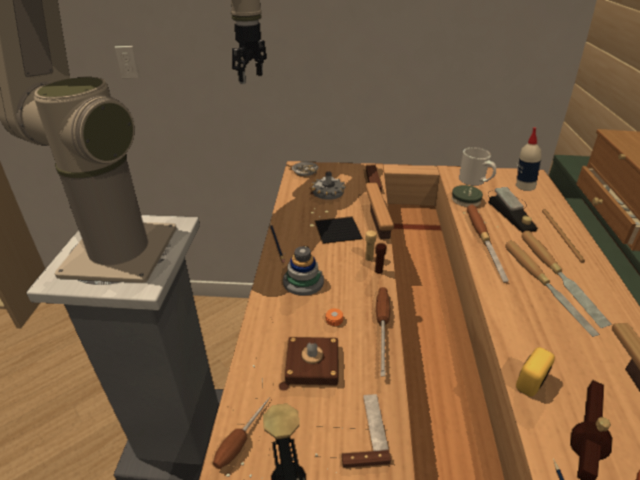

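View pics/a_wrist.png

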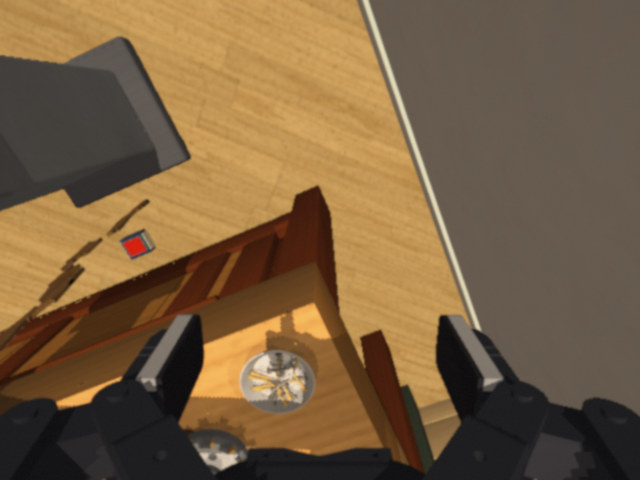

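```bash
cat > h.py <<'E'
import numpy as np, cv2
from scipy.spatial.transform import Rotation as Ro
from bench import status, viewer
def pose():
    s=status.sense(); T=np.eye(4); T[:3,:3]=Ro.from_euler('xyz',s['tcp_rot'],degrees=True).as_matrix(); T[:3,3]=s['tool_pos']; return T
def snap(n):
    T=pose(); s=viewer.snapshot(n)
    if n=='wrist':
        C=T@s['hand_eye']; s['R']=C[:3,:3].T; s['t']=-s['R']@C[:3,3]
    return s
def proj(s,X):
    c=s['R']@np.asarray(X,float)+s['t']; a,b=c[0]/c[2],c[1]/c[2]; k=1+s['k1']*(a*a+b*b)
    return s['fx']*a*k+s['cx'], s['fy']*b*k+s['cy']
def ray(s,u,v):
    K=np.array([[s['fx'],0,s['cx']],[0,s['fy'],s['cy']],[0,0,1]])
    p=cv2.undistortPoints(np.array([[[u,v]]],float),K,np.array([s['k1'],0,0,0,0.]))[0,0]
    return -s['R'].T@s['t'], s['R'].T@np.array([p[0],p[1],1])
def plane(s,u,v,z):
    o,d=ray(s,u,v); return o+d*(z-o[2])/d[2]
def crop(s,u0,v0,w,h,f,name):
    c=s['img'][v0:v0+h,u0:u0+w,::-1]; cv2.imwrite('pics/'+name,cv2.resize(c,None,fx=f,fy=f,interpolation=cv2.INTER_CUBIC))
E
python3 - <<'E'
from h import *
for n,box in (("scene",[(290,245,64,64),(232,180,64,48),(355,310,76,64),(350,285,64,48)]),("side",[(270,240,64,64),(300,165,64,48),(278,325,76,64),(310,200,64,48)])):
    s=snap(n)
    tiles=[cv2.resize(s['img'][b:b+h,a:a+w,::-1],(390,290),interpolation=cv2.INTER_CUBIC) for a,b,w,h in box]
    cv2.imwrite(f'pics/b_{n}.png',np.vstack([np.hstack(tiles[:2]),np.hstack(tiles[2:])]))
sc=snap('scene'); si=snap('side')
print('stack',plane(sc,320,260,83),plane(si,302,250,83))
print('cut',plane(sc,261,190,66),plane(si,328,174,66))
print('keep',plane(sc,394,323,56),plane(si,312,345,56))
print('mat',plane(sc,304,236,4),plane(si,338,230,4))
print('orange',plane(sc,374,300,15),plane(si,334,315,15))
E
```

```text
stack [447.01109322 -81.43126418  83.        ] [447.1200936  -79.51674703  83.        ]
cut [477.56103639 287.06171019  66.        ] [482.06311839 287.4719453   66.        ]
keep [ 486.59349656 -294.99832118   56.        ] [ 484.85052932 -305.40001518   56.        ]
mat [513.95716943 113.64675183   4.        ] [515.99969031 111.6492983    4.        ]
orange [ 519.73886716 -186.62334912   15.        ] [ 517.84462446 -192.1430675    15.        ]
```

View pics/b_scene.png

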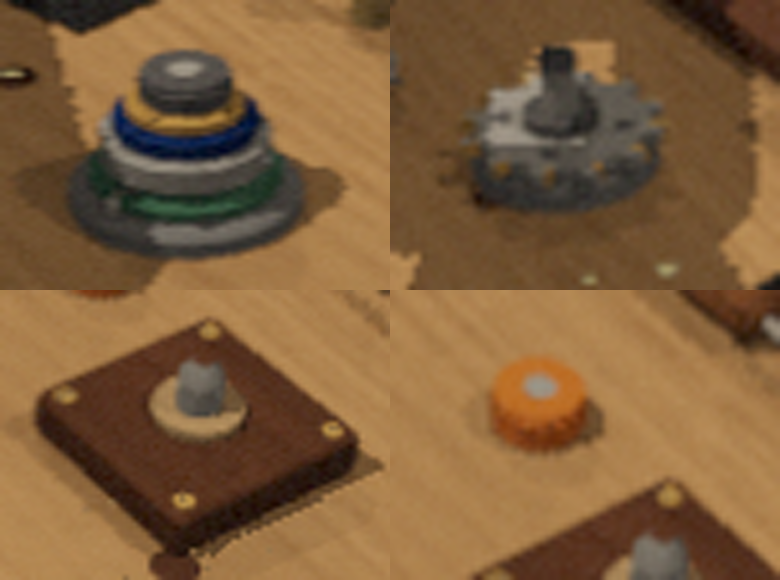

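View pics/b_side.png

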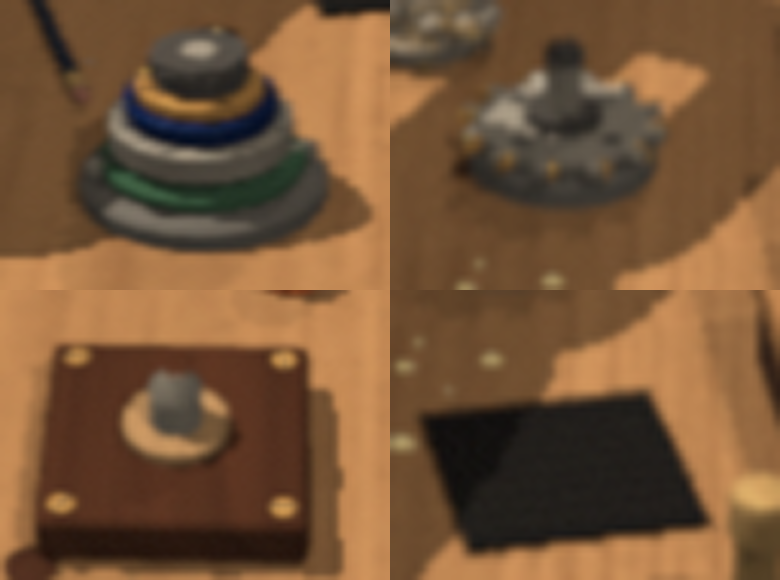

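```bash
python3 -m crank '{"slide":[[0,0,0],[0,0,0],[0,0,0]],"twist":[-0.134,-0.134,-0.135]}' && python3 -m crank '{"slide":[[-0.031,-0.033,0.004],[-0.031,-0.033,0.004],[-0.031,-0.033,0.004],[-0.031,-0.033,0.004],[-0.031,-0.033,0.004],[-0.031,-0.033,0.004],[-0.031,-0.033,0.004],[-0.031,-0.033,0.004]],"twist":[0,0,0,0,0,0,0,0]}' &&  python3 -m crank '{"slide":[[0,0,0],[0,0,0]],"twist":[0,0]}'
python3 - <<'E'
from h import *
s=snap('wrist'); cv2.imwrite('pics/c_wrist.png',s['img'][:,:,::-1])
print(pose(), proj(s,[480,287,66]),proj(s,[480,287,30]))
np.savez('pics/c.npz',R=s['R'],t=s['t'])
E
```

```text
time: 0.65
tool_pos: [235.2, 552.0, 231.2]
tcp_rot: [-180.0, -0.0, -179.7]
ft_force: [1.0, 0.0, 0.1]
finger_gap: 85.1
time: 1.45
tool_pos: [484.3, 286.5, 199.4]
tcp_rot: [180.0, 0.0, -180.0]
ft_force: [1.4, 0.4, 0.6]
finger_gap: 85.2
time: 1.65
tool_pos: [483.7, 287.1, 199.1]
tcp_rot: [180.0, -0.0, 179.9]
ft_force: [-0.1, -0.2, 0.1]
finger_gap: 85.5
[[-9.99999546e-01  8.14712362e-04 -4.94274636e-04  4.83115206e+02]
 [ 8.14574074e-04  9.99999629e-01  2.79916035e-04  2.88046943e+02]
 [ 4.94502504e-04  2.79513285e-04 -9.99999839e-01  1.99228851e+02]
 [ 0.00000000e+00  0.00000000e+00  0.00000000e+00  1.00000000e+00]] (np.float64(318.8363350857965), np.float64(216.81923583929128)) (np.float64(318.87617148093113), np.float64(204.0843836039944))
```

View pics/c_wrist.png

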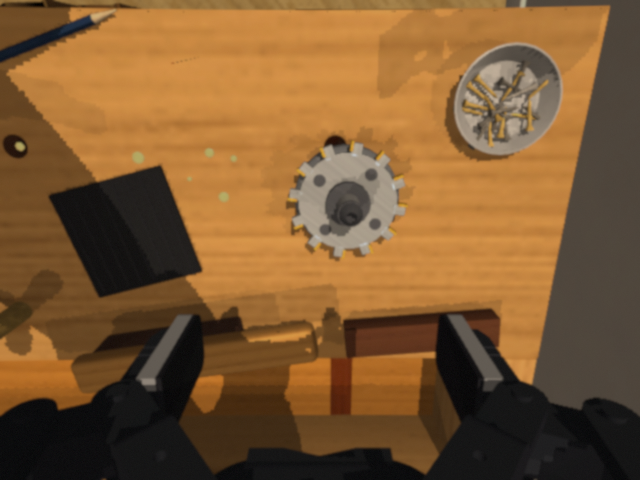

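```bash
python3 - <<'E'
from h import *
s=snap('wrist'); crop(s,285,140,130,125,6,'d_cut.png')
for p in [(50,196),(161,166),(201,271),(100,297)]: print(plane(s,*p,4)[:2])
E
```

```text
[479.46864149  62.51032696]
[453.90772011 157.66217313]
[548.35947566 181.56923732]
[573.98238518  87.43496759]
```

View pics/d_cut.png

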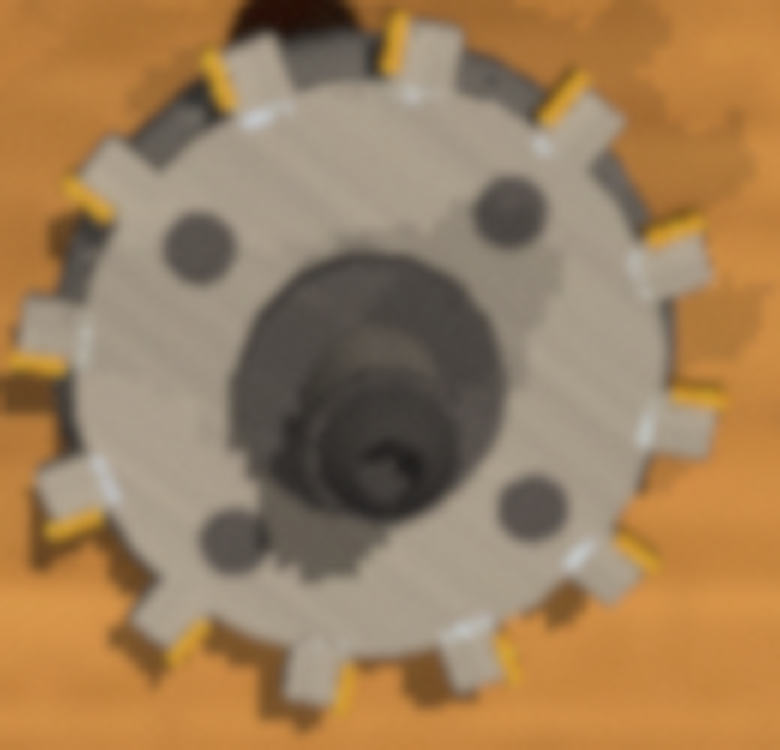

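```bash
python3 - <<'E'
from h import *
s=snap('wrist')
print(pose()[:3,3])
print(plane(s,349.3,216.8,66),plane(s,346.3,200.9,23),plane(s,346.1,202.4,23))
sc=snap('scene'); si=snap('side')
crop(sc,225,170,80,60,9,'e_sc.png'); crop(si,290,155,80,60,9,'e_si.png')
for n in(sc,si): print([proj(n,[483,269,z]) for z in (66,30)])
E
```

```text
[482.56792827 289.00173752 199.46342666]
[479.17269975 310.07234645  66.        ] [478.35138993 310.65946285  23.        ] [479.59327211 310.52643075  23.        ]
[(np.float64(265.6478555542916), np.float64(192.33599451100355)), (np.float64(266.5096901413922), np.float64(203.66986699720442))]
[(np.float64(328.0092404788178), np.float64(177.21637691061215)), (np.float64(327.8969412106137), np.float64(188.9736567600052))]
```

```bash
python3 - <<'E'
from h import *
T=pose();X=T[:3,3]
for n in ('scene','side'):
    s=snap(n); u,v=proj(s,X); print(n,u,v,proj(s,[479,310,66]),proj(s,[479,287,66]))
    im=s['img'][:,:,::-1].copy(); cv2.circle(im,(int(u),int(v)),2,(0,0,255),-1)
    u0,v0=int(u)-70,max(0,int(v)-60)
    cv2.imwrite(f'pics/f_{n}.png',cv2.resize(im[v0:v0+150,u0:u0+160],None,fx=4,fy=4)); print(u0,v0)
E
```

```text
scene 258.76492422397195 144.3981240307209 (np.float64(257.9556994300298), np.float64(186.30951145957368)) (np.float64(261.4874314753919), np.float64(189.8728196825751))
188 84
side 328.6379109583867 127.10154670226562 (np.float64(327.2915686263789), np.float64(170.16452518765533)) (np.float64(326.8620786544676), np.float64(174.04856506572554))
258 67
```

View pics/f_scene.png

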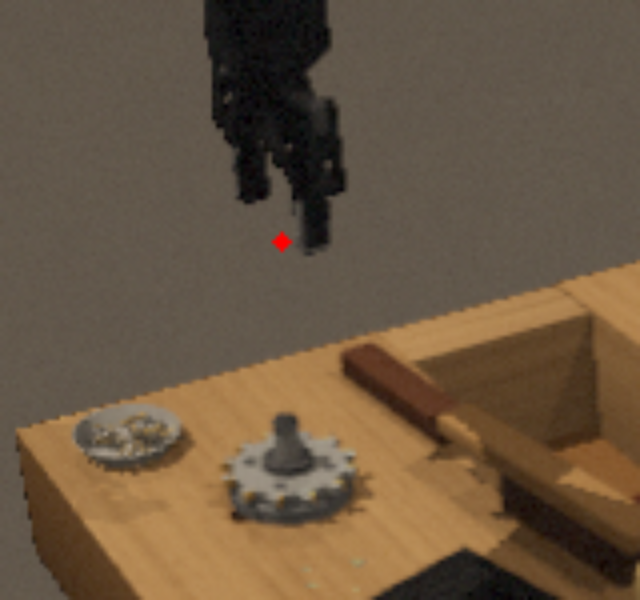

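View pics/f_side.png

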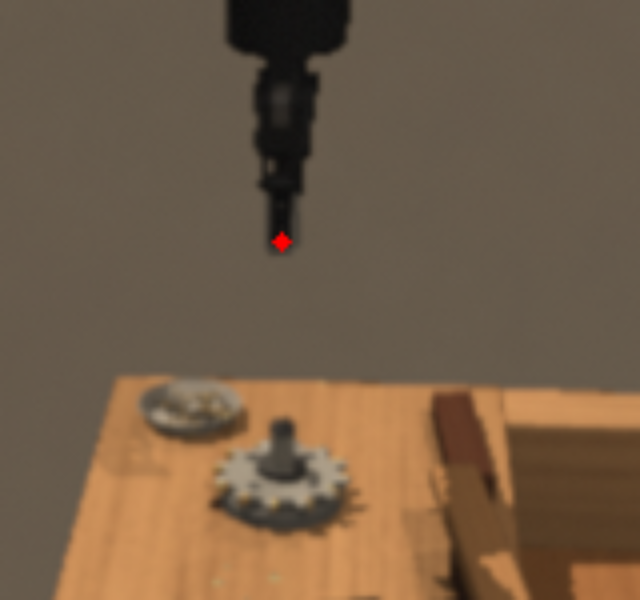

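```bash
python3 - <<'E'
from h import *
for n,b in (('scene',(270,215,70,45)),('side',(305,210,65,40))):
    s=snap(n); u0,v0,w,h=b
    g=s['img'][v0:v0+h,u0:u0+w].max(2); m=(g<60).astype(np.uint8)
    N,L,S,C=cv2.connectedComponentsWithStats(m); k=1+np.argmax(S[1:,4])
    c=max(cv2.findContours((L==k).astype(np.uint8),cv2.RETR_EXTERNAL,cv2.CHAIN_APPROX_NONE)[0],key=cv2.contourArea)
    q=cv2.approxPolyDP(c,4,True)[:,0]+[u0,v0]
    print(n,S[k],q.tolist()); P=np.array([plane(s,*p,4)[:2] for p in q]); print(P.round(0), P.mean(0))
    # disc
    crop(s,*( (225,175,75,50) if n=='scene' else (290,162,75,50)),10,f'g_{n}.png')
E
```

```text
scene [  8   6  52  31 853] [[329, 235], [304, 221], [278, 236], [304, 251]]
[[572.  84.]
 [548. 175.]
 [456. 148.]
 [483.  57.]] [514.65386316 116.20299218]
side [ 11   8  46  26 867] [[361, 236], [351, 218], [316, 221], [323, 243]]
[[572.  89.]
 [548. 168.]
 [459. 148.]
 [482.  55.]] [515.30175816 115.2722303 ]
```

View pics/g_scene.png

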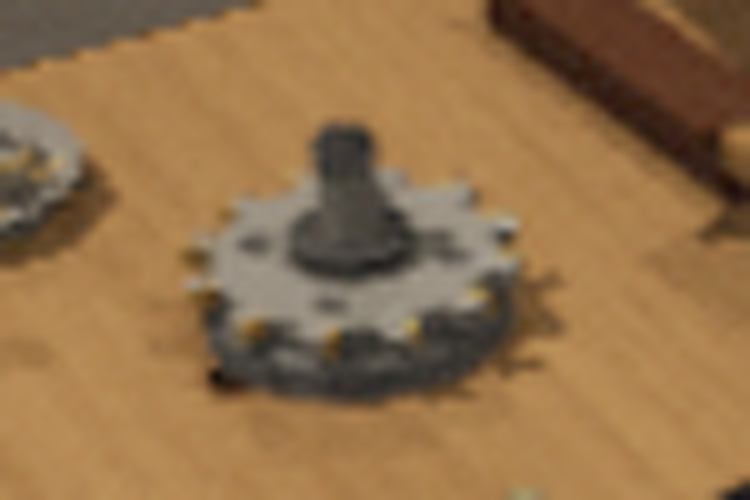

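View pics/g_side.png

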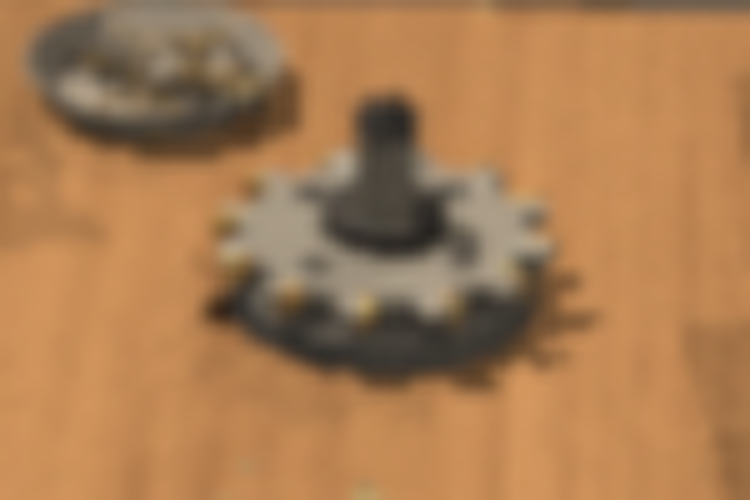

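```bash
python3 -m crank '{"slide":[[0.002,0.011,0.03],[0.002,0.011,0.03],[0,0,0.01],[0,0,0]],"twist":[0,0,0,0]}' 
python3 - <<'E'
from h import *
for n,p in (('scene',(259.8,200.3)),('side',(328,185.4))):
    s=snap(n); print(plane(s,*p,23))
s=snap('wrist'); cv2.imwrite('pics/h_wrist.png',s['img'][:,:,::-1])
print(np.mean([pose()[:3,3] for i in range(5)],0))
E
```

```text
time: 2.5
tool_pos: [477.7, 309.4, 127.3]
tcp_rot: [-179.9, -0.2, -179.9]
ft_force: [0.6, 0.5, -0.4]
finger_gap: 85.6
[479.19787649 305.71604676  23.        ]
[481.72800967 301.62149721  23.        ]
[480.28666032 310.18326446 131.1228158 ]
```

View pics/h_wrist.png

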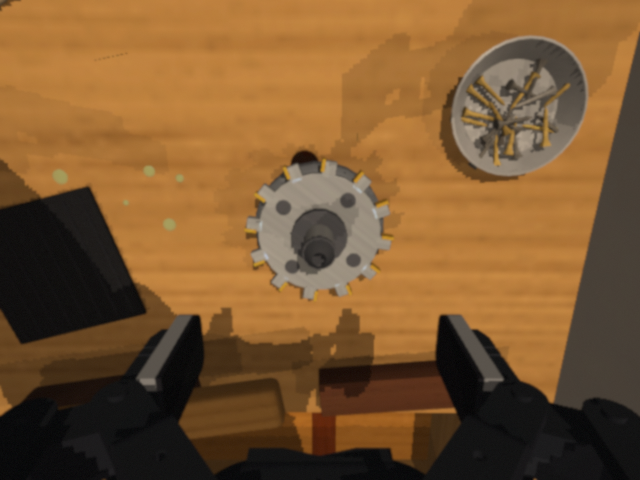

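```bash
cat >> h.py <<'E'
def wc(x,y,z,yaw=180.01):
    s=viewer.snapshot('wrist'); T=np.eye(4); T[:3,:3]=Ro.from_euler('xyz',[180,0,yaw],degrees=True).as_matrix(); T[:3,3]=[x,y,z]
    C=T@s['hand_eye']; s['R']=C[:3,:3].T; s['t']=-s['R']@C[:3,3]; return s
E
python3 - <<'E'
from h import *
s=wc(479.2,310.0,129.3); crop(s,240,155,160,150,5,'i_cut.png')
for z in (66,23): print(proj(s,[479.2,310,z]))
E
```

```text
(np.float64(318.97424738220167), np.float64(258.90375907423163))
(np.float64(319.01244700559937), np.float64(233.75728546422337))
```

View pics/i_cut.png

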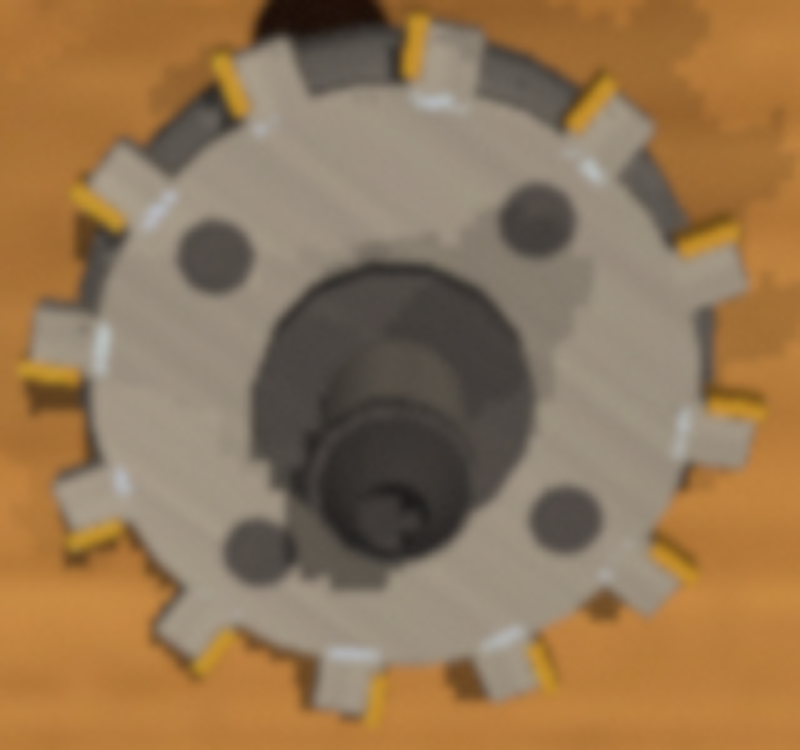

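```bash
python3 -m crank '{"slide":[[0,-0.005,-0.045],[0.004,-0.048,-0.004],[0.004,-0.048,-0.004],[0.004,-0.048,-0.004],[0.004,-0.048,-0.004],[0.004,-0.048,-0.004],[0.004,-0.048,0],[0.004,-0.048,0]],"twist":[0,0,0,0,0,0,0,0]}' && python3 -m crank '{"slide":[[0.004,-0.049,0],[0,0,0],[0,0,0]],"twist":[0,0,0]}'
python3 - <<'E'
from h import *
# x 479.2-32, y 310-5-336-49=-80, z 129.3+45+20
s=wc(447.2,-80,194.3); cv2.imwrite('pics/j_wrist.png',s['img'][:,:,::-1]); print(proj(s,[447.2,-80,83]))
E
```

```text
time: 3.5
tool_pos: [451.7, -33.2, 196.5]
tcp_rot: [-180.0, 0.2, 180.0]
ft_force: [0.2, 0.4, -0.1]
finger_gap: 85.6
time: 3.8
tool_pos: [447.7, -81.5, 195.8]
tcp_rot: [-180.0, 0.1, 179.8]
ft_force: [0.0, 0.8, 1.1]
finger_gap: 85.1
(np.float64(319.02166600950596), np.float64(231.33095145092156))
```

View pics/j_wrist.png

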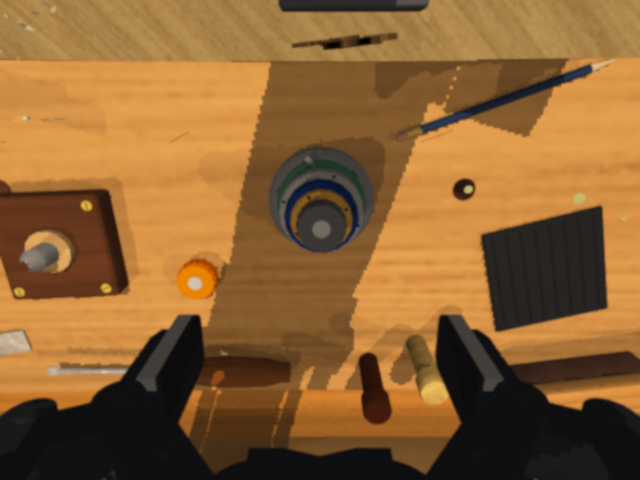

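```bash
python3 - <<'E'
from h import *
s=wc(447.2,-80,194.3); crop(s,262,140,120,120,5,'k.png')
g=s['img']
for p,z in (((196,280),17),):print(plane(s,*p,z))
print([plane(s,*p,4)[:2].round(1) for p in [(482,236),(601,206),(607,302),(497,330)]])
E
```

```text
[ 513.1756627  -185.87816247   17.        ]
[array([477.5,  60.4]), array([451. , 154.7]), array([540.2, 179.4]), array([570. ,  85.9])]
```

View pics/k.png

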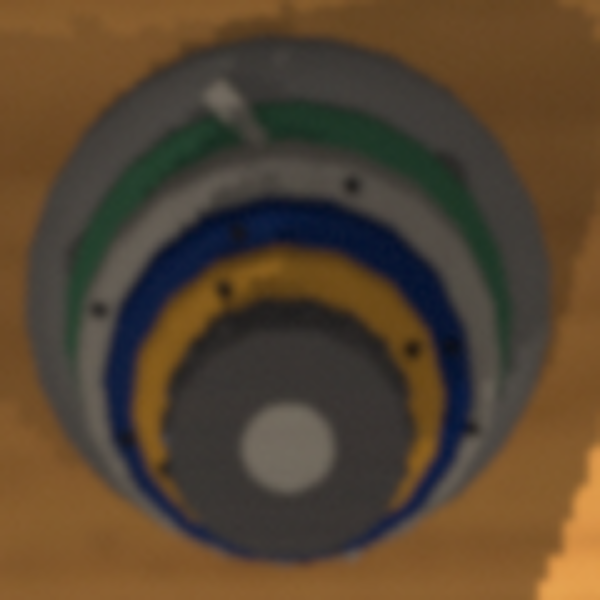

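```bash
python3 -m crank '{"slide":[[0.001,0,0.045],[0,0,0.045],[0,0,0.02],[0,0,0.005],[0,0,0]],"twist":[0,0,0,0,0]}' 0.42 40
python3 - <<'E'
from h import *
s=wc(446.2,-80,79.3); cv2.imwrite('pics/l_wrist.png',s['img'][:,:,::-1]); print(proj(s,[446.2,-80,83]))
s=snap('side'); crop(s,260,200,90,90,6,'l_side.png')
E
```

```text
time: 4.4
tool_pos: [446.3, -78.7, 79.3]
tcp_rot: [180.0, -0.1, -179.9]
ft_force: [0.3, -0.2, 0.8]
finger_gap: 49.3
(np.float64(318.8695140668377), np.float64(323.96680308934936))
```

View pics/l_wrist.png

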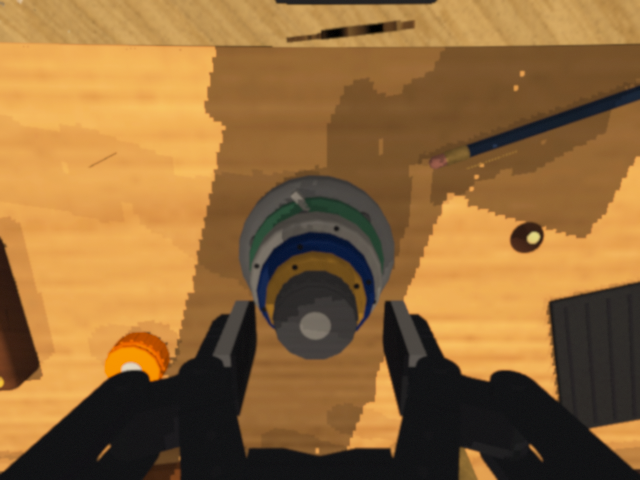

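View pics/l_side.png

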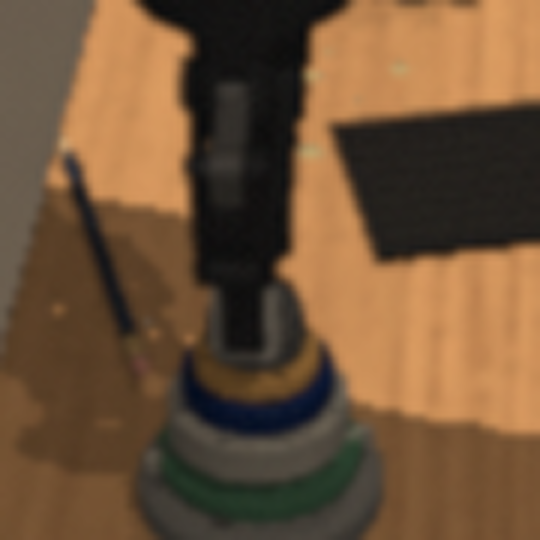

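```bash
python3 - <<'E'
from h import *
s=snap('side'); o,d=ray(s,300,258.3); y=-80-25-8; print(o+d*(y-o[1])/d[1]); 
y=-80-25; print(o+d*(y-o[1])/d[1])
for z in (69,74,79,84): print(z,proj(s,[446,-113,z]))
crop(snap('scene'),285,215,70,80,7,'m_scene.png')
E
```

```text
[ 446.49623606 -113.           87.71656431]
[ 445.52777593 -105.           81.41043612]
69 (np.float64(300.0064991330423), np.float64(265.6817071718276))
74 (np.float64(299.9383142108857), np.float64(263.7248036843982))
79 (np.float64(299.8697485964681), np.float64(261.75507231738845))
84 (np.float64(299.80079985789445), np.float64(259.7724067060364))
```

View pics/m_scene.png

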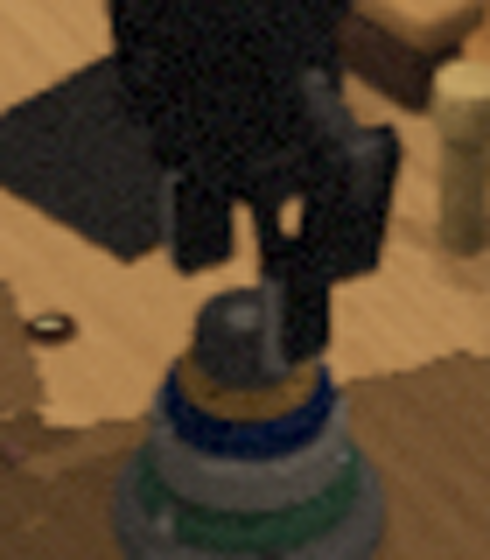

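```bash
python3 -m crank '{"slide":[[-0.001,-0.001,0.006],[0,0,0.006],[0,0,0]],"twist":[0,0,0]}' && python3 -m crank '{"slide":[[0,0,0],[0,0,0],[0,0,0],[0,0,0],[0,0,0]],"twist":[0,0,0,0,0]}' 0.75 40
```

```text
time: 4.9
tool_pos: [446.6, -80.9, 66.3]
tcp_rot: [180.0, -0.1, 180.0]
ft_force: [-0.2, -0.4, -0.3]
finger_gap: 49.5
time: 5.4
tool_pos: [447.4, -81.0, 67.4]
tcp_rot: [-180.0, 0.0, -180.0]
ft_force: [1.2, -0.0, 0.5]
finger_gap: 30.1
```

```bash
python3 - <<'E'
from h import *
s=wc(447.2,-81,67.3); cv2.imwrite('pics/n_wrist.png',s['img'][:,:,::-1]); print(status.sense()['finger_gap'],proj(s,[447.2,-81,83]))
E
```

```text
29.95990068705606 (np.float64(318.84789063453655), np.float64(341.60522524777247))
```

View pics/n_wrist.png

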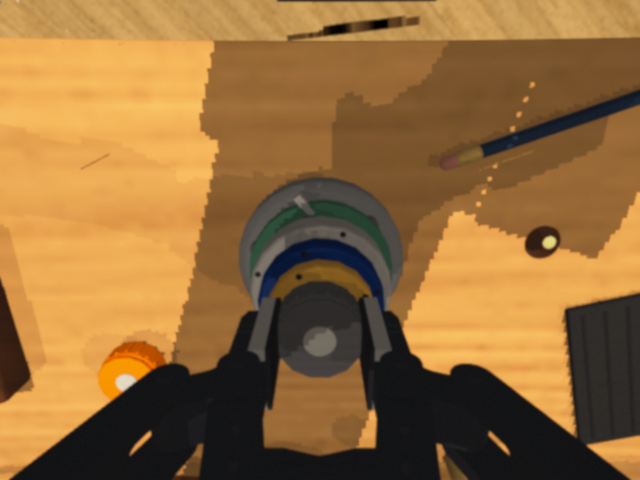

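```bash
python3 -m crank '{"slide":[[0,0,-0.02],[0,0,-0.04],[-0.013,0.04,0],[-0.013,0.04,0],[-0.013,0.04,0],[-0.013,0.04,0],[-0.013,0.042,0],[0,0,0]],"twist":[0,0,0,0,0,0,0,0]}' && python3 -m crank '{"slide":[[0,0,0.04],[0,0,0.045],[0,0,0.03],[0,0,0.004],[0,0,0]],"twist":[0,0,0,0,0]}'  && python3 -m crank '{"slide":[[0,0,0.001],[0,0,0.001],[0,0,0]],"twist":[0,0,0]}'
```

```text
time: 6.25
tool_pos: [513.0, 125.7, 127.4]
tcp_rot: [179.9, 0.0, -179.7]
ft_force: [-0.4, -0.6, -0.4]
finger_gap: 29.9
time: 6.75
tool_pos: [511.6, 120.6, 8.0]
tcp_rot: [-180.0, -0.1, 180.0]
ft_force: [0.4, 0.3, -1.1]
finger_gap: 30.2
time: 7.05
tool_pos: [513.4, 121.1, 7.8]
tcp_rot: [180.0, 0.1, -180.0]
ft_force: [-0.4, -0.4, -0.7]
finger_gap: 30.3
```

```bash
python3 -m crank '{"slide":[[0,0,0.001],[0,0,0]],"twist":[0,0]}';python3 -m crank '{"slide":[[0,0,0.001],[0,0,0]],"twist":[0,0]}'
python3 - <<'E'
from h import *
s=wc(512.2,121,4.3); cv2.imwrite('pics/o_wrist.png',s['img'][:,:,::-1])
E
```

```text
time: 7.25
tool_pos: [512.4, 121.1, 5.6]
tcp_rot: [180.0, 0.0, -180.0]
ft_force: [-0.4, -0.2, -0.9]
finger_gap: 30.1
time: 7.45
tool_pos: [512.1, 121.0, 4.1]
tcp_rot: [-180.0, -0.0, -180.0]
ft_force: [0.4, 0.6, -0.7]
finger_gap: 29.6
```

View pics/o_wrist.png

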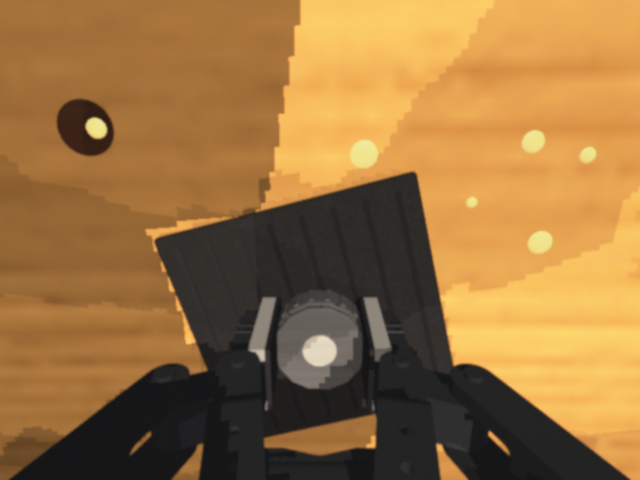

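```bash
python3 -m crank '{"slide":[[0,0,0],[0,0,0],[0,0,0]],"twist":[0,0,0]}' 0.3
python3 - <<'E'
from h import *
s=wc(512.2,121,4.3); cv2.imwrite('pics/p_wrist.png',s['img'][:,:,::-1]); print(proj(s,[512.2,121,21]))
E
```

```text
time: 7.8
tool_pos: [512.4, 121.1, 4.4]
tcp_rot: [-180.0, 0.0, -180.0]
ft_force: [0.2, -0.2, 0.0]
finger_gap: 59.8
(np.float64(318.8453961797977), np.float64(343.20089920067795))
```

View pics/p_wrist.png

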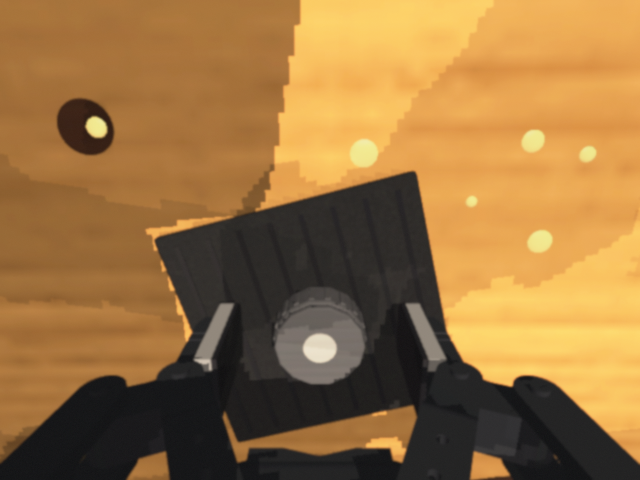

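```bash
python3 -m crank '{"slide":[[0,0,-0.04],[0,0,-0.04],[0,0,-0.04],[0.013,-0.04,0],[0.013,-0.04,0],[0.013,-0.04,0],[0.013,-0.04,0],[0.013,-0.042,0]],"twist":[0,0,0,0,0,0,0,0]}' && python3 -m crank '{"slide":[[0,0,0.03],[0,0,0.014],[0,0,0.0],[0,0,0]],"twist":[0,0,0,0]}' 0.32 100
python3 - <<'E'
from h import *
s=wc(447.2,-81,80.3); cv2.imwrite('pics/q_wrist.png',s['img'][:,:,::-1]); print([proj(s,[447.2,-81,z]) for z in (78,66)])
E
```

```text
time: 8.65
tool_pos: [446.7, -82.2, 124.5]
tcp_rot: [-180.0, 0.0, -180.0]
ft_force: [0.1, 0.2, 1.0]
finger_gap: 60.0
time: 9.05
tool_pos: [447.2, -80.1, 80.3]
tcp_rot: [180.0, -0.1, -179.9]
ft_force: [1.0, 0.7, -0.4]
finger_gap: 58.2
[(np.float64(318.8838942442013), np.float64(316.07397055437616)), (np.float64(318.90588679701614), np.float64(301.8345465842061))]
```

View pics/q_wrist.png

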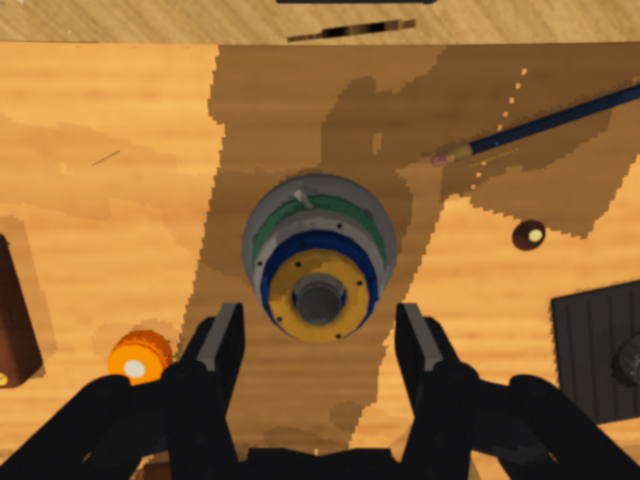

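```bash
python3 - <<'E'
from h import *
s=wc(447.2,-81,80.3); crop(s,240,170,160,180,4,'r.png')
g=s['img'].astype(int); m=((g[...,0]-g[...,2]>60)&(g[...,0]>80)).astype(np.uint8); m[:240]=0;m[350:]=0;m[:,:262]=0;m[:,378:]=0
cs=cv2.findContours(m,cv2.RETR_EXTERNAL,cv2.CHAIN_APPROX_NONE)[0]; c=max(cs,key=cv2.contourArea); print(cv2.fitEllipse(c), cv2.boundingRect(c))
e=cv2.fitEllipse(c)[0]; print(plane(s,*e,66))
E
```

```text
((319.14483642578125, 305.85198974609375), (111.53050231933594, 113.71073150634766), 93.20330810546875) (262, 248, 116, 102)
[449.14284976 -80.89552567  66.        ]
```

View pics/r.png

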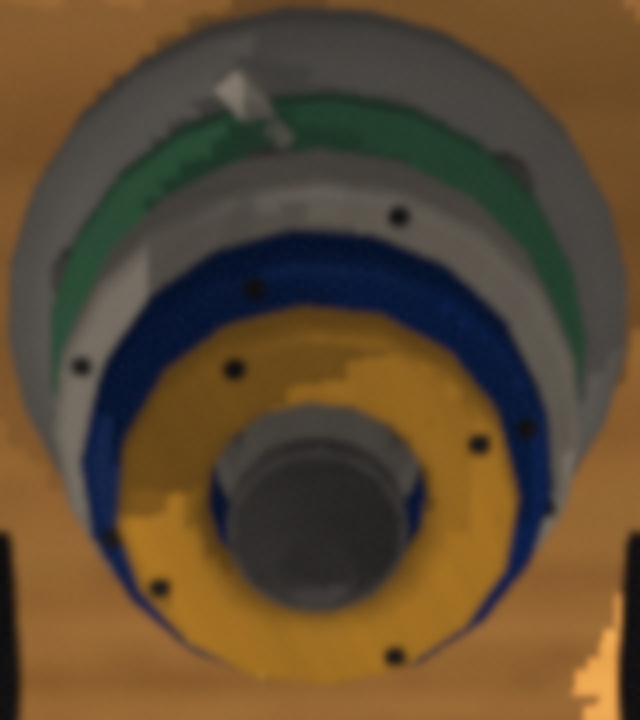

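```bash
python3 -m crank '{"slide":[[0.002,0,0.012],[0,0,0.012],[0,0,0]],"twist":[0,0,0]}' && python3 -m crank '{"slide":[[0,0,0],[0,0,0],[0,0,0],[0,0,0],[0,0,0]],"twist":[0,0,0,0,0]}' 0.65 80
python3 - <<'E'
from h import *
s=wc(445.2,-81,56.3); cv2.imwrite('pics/s_wrist.png',s['img'][:,:,::-1]);print([proj(s,[445.2,-81,z]) for z in (78,66)])
E
```

```text
time: 9.45
tool_pos: [443.6, -80.2, 54.0]
tcp_rot: [179.9, -0.2, -180.0]
ft_force: [-0.0, 0.4, -0.4]
finger_gap: 57.8
time: 9.95
tool_pos: [446.0, -81.1, 57.0]
tcp_rot: [-180.0, 0.1, -180.0]
ft_force: [-0.1, 1.1, 4.9]
finger_gap: 37.4
[(np.float64(318.8326748672585), np.float64(351.50198631754677)), (np.float64(318.86185634127287), np.float64(332.45146071822705))]
```

View pics/s_wrist.png

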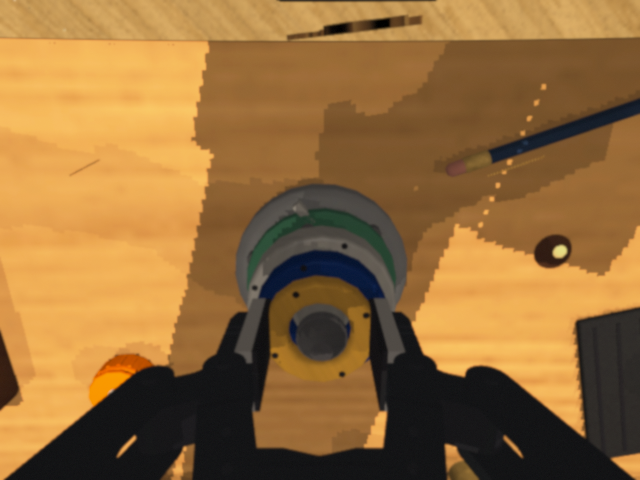

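```bash
python3 -m crank '{"slide":[[0,0,-0.008],[0,0,-0.016],[0,0,-0.025],[0,0,-0.015]],"twist":[0,0,0,0]}' && python3 -m crank '{"slide":[[-0.003,0.015,0],[-0.003,0.03,0],[-0.004,0.045,0],[-0.004,0.048,0],[-0.004,0.048,0],[-0.004,0.048,0],[-0.004,0.048,0],[-0.004,0.045,0]],"twist":[0,0,0,0,0,0,0,0]}' && python3 -m crank '{"slide":[[-0.003,0.035,0],[0,0.02,0],[0,0.009,0],[0,0,0],[0,0,0]],"twist":[0,0,0,0,0]}'
python3 - <<'E'
from h import *
s=wc(478.2,310,120.3); cv2.imwrite('pics/t_wrist.png',s['img'][:,:,::-1])
E
```

```text
time: 10.4
tool_pos: [445.5, -81.1, 122.0]
tcp_rot: [-180.0, 0.0, -180.0]
ft_force: [0.8, -0.1, -0.8]
finger_gap: 37.8
time: 11.2
tool_pos: [474.7, 248.2, 120.4]
tcp_rot: [-180.0, -0.0, -180.0]
ft_force: [0.9, -0.3, -1.1]
finger_gap: 37.5
time: 11.7
tool_pos: [478.1, 309.0, 120.1]
tcp_rot: [-180.0, -0.0, 180.0]
ft_force: [0.0, -1.5, -0.6]
finger_gap: 37.5
```

View pics/t_wrist.png

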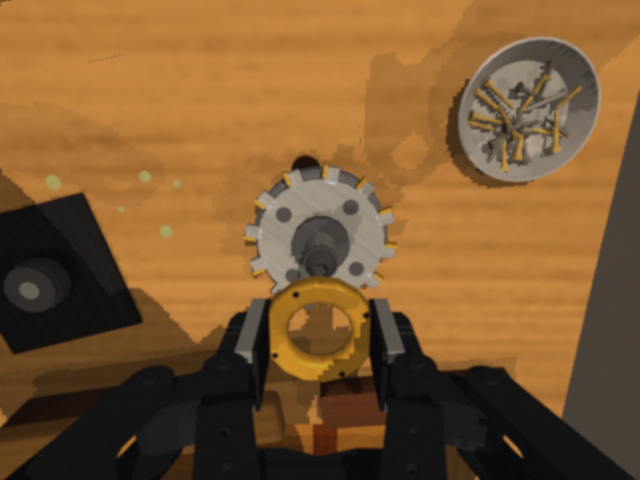

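```bash
python3 -m crank '{"slide":[[0,0,0.02],[0,0,0.02],[0,0,0]],"twist":[0,0,0]}'; python3 - <<'E'
from h import *
s=wc(478.2,310,80.3); crop(s,240,180,160,210,3.8,'u.png'); print(proj(s,[478.2,310,90]),proj(s,[478.2,310,66]),proj(s,[478.2,310,23]))
E
```

```text
time: 12.05
tool_pos: [476.3, 307.6, 77.2]
tcp_rot: [-179.8, -0.3, 179.9]
ft_force: [-0.0, 0.3, -1.8]
finger_gap: 37.7
(np.float64(318.86674425536245), np.float64(332.46011972761914)) (np.float64(318.91308422022905), np.float64(301.83847402469485)) (np.float64(318.97144819375706), np.float64(263.17102847139796))
```

View pics/u.png

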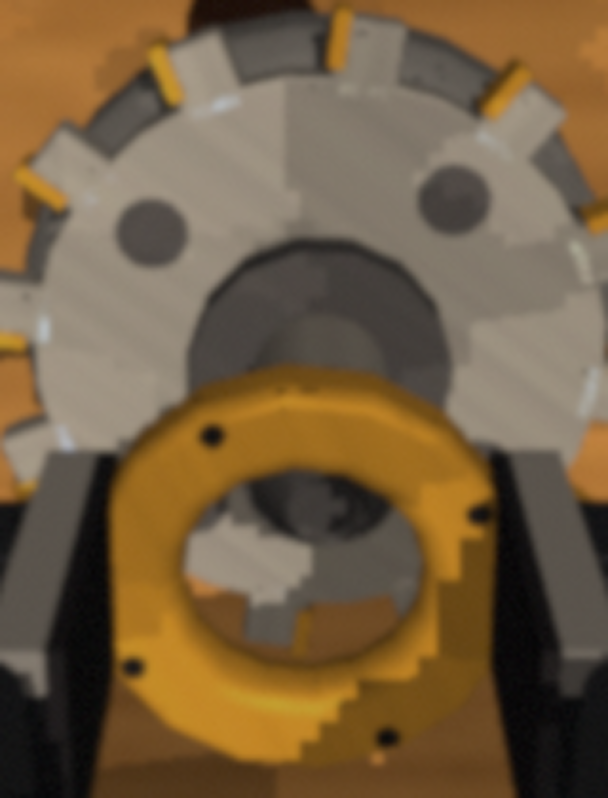

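```bash
python3 - <<'E'
from h import *
a=[]
for i in range(12):
    s=viewer.snapshot('wrist'); st=status.sense(); a.append(np.r_[st['tool_pos'],st['tcp_rot']]); 
a=np.array(a); a[:,3:]=(a[:,3:]+360)%360; print(a.mean(0),a.std(0))
s=wc(478.2,310,80.3); crop(s,240,180,160,210,3.8,'u2.png')
E
```

```text
[478.71318238 310.02867594  81.13425774 179.97309158  30.05494448
 179.99421039] [3.71795016e-01 3.90245941e-01 5.24720026e-01 2.71406582e-02
 9.94650942e+01 2.60103831e-02]
```

View pics/u2.png

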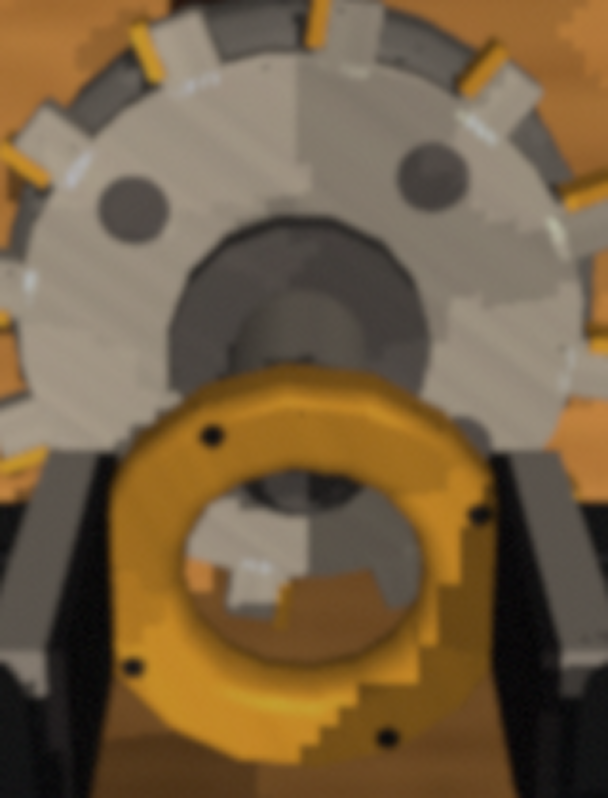

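```bash
python3 - <<'E'
from h import *
s=wc(479.2,310,129.3); H=[(215,257),(538,219),(258,551),(566,519)]
P=np.array([plane(s,240+a/5-.4,155+b/5-.4,23)[:2] for a,b in H]); c=P.mean(0); print(P,c, plane(s,240+392/5-.4,155+512/5-.4,66))
s=wc(478.2,310,80.3)
Q=np.array([plane(s,240+a/3.8-.37,180+b/3.8-.37,23)[:2] for a,b in [(133,210),(433,177)]])
print(Q, Q.mean(0)+c-P[:2].mean(0), np.linalg.norm(Q[0]-Q[1]),np.linalg.norm(P[0]-P[1]))
B=np.array([plane(s,240+a/3.8-.37,180+b/3.8-.37,90)[:2] for a,b in [(211,436),(480,514),(389,738),(133,667)]]); print(B.mean(0))
print('hub',plane(s,318.3,240,30))
E
```

```text
[[460.72779568 287.01117388]
 [455.78639326 327.67158287]
 [500.92793726 291.5697511 ]
 [496.33310164 332.28711133]] [478.44380696 309.6349048 ] [478.08170256 309.46876265  66.        ]
[[462.33114154 286.97688682]
 [457.57889758 327.83291418]] [480.14173205 309.69842692] 41.1314817904146 40.959569292670636
[479.46107788 310.21714091]
hub [462.65296396 309.66207755  30.        ]
```

```bash
python3 - <<'E'
from h import *
s=wc(478.2,310,80.3)
for x0 in (477,478,479,480,481,482): print(x0,[round(proj(s,[x0+d,309.7,z])[1],1) for d,z in ((4,66),(9,58),(9,54))], 'hubtop',[round(proj(s,[x0-18,309.7,z])[1],1) for z in (30,23)])
print(180+512/3.8-.4, 180+(222)/3.8-.4, 180+(214)/3.8-.4)
E
```

```text
477 [np.float64(307.6), np.float64(308.8), np.float64(304.5)] hubtop [np.float64(233.1), np.float64(228.8)]
478 [np.float64(309.7), np.float64(310.7), np.float64(306.4)] hubtop [np.float64(235.0), np.float64(230.7)]
479 [np.float64(311.7), np.float64(312.6), np.float64(308.3)] hubtop [np.float64(236.9), np.float64(232.5)]
480 [np.float64(313.8), np.float64(314.6), np.float64(310.2)] hubtop [np.float64(238.8), np.float64(234.3)]
481 [np.float64(315.8), np.float64(316.5), np.float64(312.1)] hubtop [np.float64(240.6), np.float64(236.1)]
482 [np.float64(317.8), np.float64(318.4), np.float64(314.0)] hubtop [np.float64(242.5), np.float64(238.0)]
314.33684210526314 238.02105263157895 235.9157894736842
```

```bash
python3 -m crank '{"slide":[[-0.001,0,0],[0,0,0.012],[0,0,0.01],[0,0,0.01],[0,0,0],[0,0,0]],"twist":[0,0,0,0,0,0]}' && python3 -m crank '{"slide":[[0,0,0.006],[0,0,0.006],[0,0,0.005],[0,0,0],[0,0,0],[0,0,0]],"twist":[0,0,0,0,0,0]}'
```

```text
time: 13.5
tool_pos: [478.7, 309.8, 47.5]
tcp_rot: [-180.0, -0.1, -180.0]
ft_force: [-0.2, 0.1, -0.5]
finger_gap: 37.3
time: 14.1
tool_pos: [479.4, 310.1, 31.5]
tcp_rot: [180.0, 0.0, -180.0]
ft_force: [0.6, 0.7, -0.5]
finger_gap: 37.4
```

```bash
for i in 1 2; do python3 -m crank '{"slide":[[0,0,0.001],[0,0,0],[0,0,0]],"twist":[0,0,0]}' | grep -E "tool_pos|ft"; done;  python3 -m crank '{"slide":[[0,0,0.001],[0,0,0],[0,0,0]],"twist":[0,0,0]}' | grep -E "tool_pos|ft"
```

```text
tool_pos: [479.3, 310.1, 30.4]
ft_force: [-0.3, -0.3, -1.3]
tool_pos: [479.2, 310.0, 29.3]
ft_force: [0.2, 0.4, -0.6]
tool_pos: [479.4, 310.2, 29.0]
ft_force: [-2.7, -1.4, 5.5]
```

Contact with the seat (5.5 N). Release and look.

```bash
python3 -m crank '{"slide":[[0,0,0],[0,0,0],[0,0,0]],"twist":[0,0,0]}' 0.32 && python3 -m crank '{"slide":[[0,0,-0.03],[0,0,-0.03],[0,0,0],[0,0,0],[0,0,0]],"twist":[0,0,0,0,0]}'
python3 - <<'E'
from h import *
s=wc(479.2,310,88.3);s=wc(479.2,310,88.3); crop(s,225,170,190,190,4,'v.png')
s=snap('side'); crop(s,290,155,75,60,8,'v_side.png')
E
```

```text
time: 15.3
tool_pos: [479.2, 310.0, 28.2]
tcp_rot: [-180.0, -0.0, -180.0]
ft_force: [1.0, 0.8, -0.3]
finger_gap: 58.4
time: 15.8
tool_pos: [478.5, 309.7, 87.1]
tcp_rot: [-180.0, -0.1, -180.0]
ft_force: [-0.1, -0.6, -0.2]
finger_gap: 58.0
```

View pics/v.png

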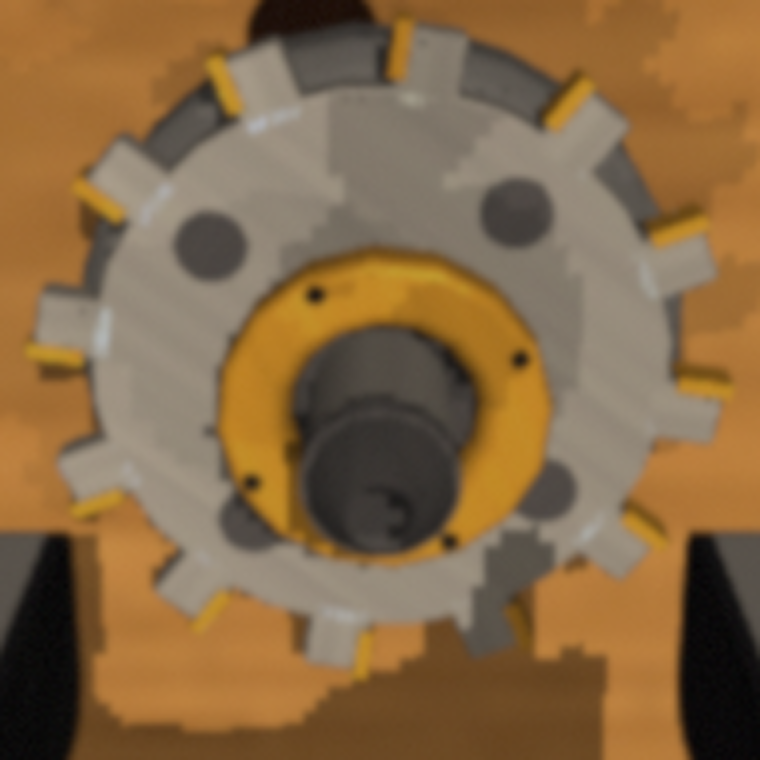

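View pics/v_side.png

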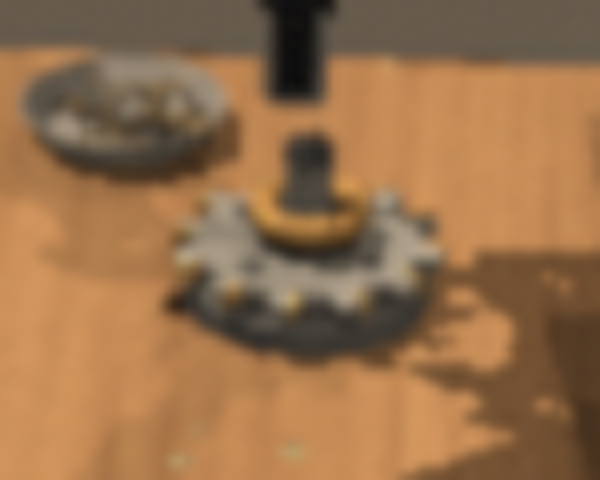

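```bash
python3 -m crank '{"slide":[[0.003,-0.02,-0.022],[0.003,-0.04,0],[0.004,-0.048,0],[0.004,-0.048,0],[0.004,-0.048,0],[0.004,-0.048,0],[0.004,-0.048,0],[0.004,-0.045,0]],"twist":[0,0,0,0,0,0,0,0]}' 0.14 && python3 -m crank '{"slide":[[0.004,-0.034,0],[0,-0.012,0.02],[0,0,0.02],[0,0,0],[0,0,0],[0,0,0],[0,0,0]],"twist":[0,0,0,0,0,0,0]}'
python3 - <<'E'
from h import *
s=wc(445.2,-81,70.3);s=wc(445.2,-81,70.3); crop(s,240,170,160,190,4,'w.png'); print([proj(s,[445.2,-81,z]) for z in (58,46)])
E
```

```text
time: 16.75
tool_pos: [448.4, -36.8, 109.8]
tcp_rot: [180.0, -0.0, -180.0]
ft_force: [0.4, -0.6, 0.5]
finger_gap: 73.7
time: 17.45
tool_pos: [446.1, -80.8, 71.4]
tcp_rot: [-180.0, 0.1, -179.9]
ft_force: [-0.0, -0.4, -0.8]
finger_gap: 73.1
[(np.float64(318.9031789856435), np.float64(304.074024736567)), (np.float64(318.9227906058064), np.float64(291.3120473697621))]
```

View pics/w.png

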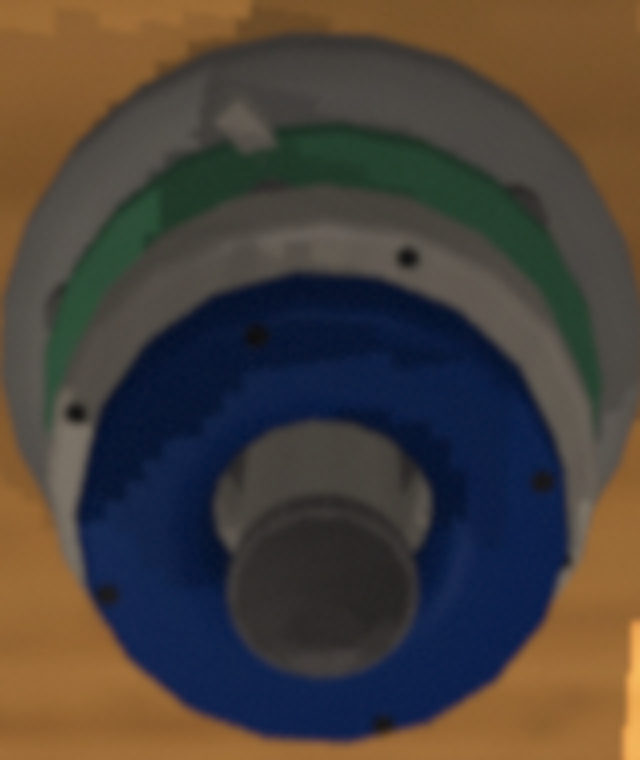

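```bash
python3 -m crank '{"slide":[[0,0,0.012],[0,0,0.013],[0,0,0],[0,0,0]],"twist":[0,0,0,0]}' && python3 -m crank '{"slide":[[0,0,0],[0,0,0],[0,0,0],[0,0,0],[0,0,0]],"twist":[0,0,0,0,0]}' 0.55 80
```

```text
time: 17.95
tool_pos: [444.4, -80.7, 44.2]
tcp_rot: [180.0, -0.1, -180.0]
ft_force: [-0.7, 0.8, 0.1]
finger_gap: 73.5
time: 18.45
tool_pos: [446.1, -81.2, 46.6]
tcp_rot: [-180.0, 0.1, -180.0]
ft_force: [-3.1, 0.5, 7.4]
finger_gap: 48.2
```

```bash
python3 -m crank '{"slide":[[0,0,-0.008],[0,0,-0.016],[0,0,-0.025],[0,0,-0.016]],"twist":[0,0,0,0]}'; python3 - <<'E'
from h import *
s=wc(447.2,-80,194.3); print(plane(s,48,251,30))
for n,p in (('scene',(355+198*76/390,310+(405-290)*64/290)),('side',(278+176*76/390,325+(422-290)*64/290))):
    s=snap(n); print(plane(s,*p,30))
E
```

```text
time: 18.85
tool_pos: [446.0, -81.2, 112.5]
tcp_rot: [-180.0, 0.1, -180.0]
ft_force: [-0.3, -1.0, 0.1]
finger_gap: 47.7
[ 481.3737927  -295.96519644   30.        ]
[ 483.01671942 -301.94795412   30.        ]
[ 484.86461654 -303.04512019   30.        ]
```

```bash
python3 -m crank '{"slide":[[-0.004,-0.02,0],[-0.006,-0.04,0],[-0.008,-0.045,0],[-0.008,-0.045,0],[-0.006,-0.04,0],[-0.004,-0.02,0],[-0.001,-0.008,0],[0,0,0]],"twist":[0,0,0,0,0,0,0,0]}' && python3 -m crank '{"slide":[[0,0,0.015],[0,0,0.015],[0,0,0],[0,0,0],[0,0,0],[0,0,0]],"twist":[0,0,0,0,0,0]}'
python3 - <<'E'
from h import *
a=(482.2,-299,80.3)
s=wc(*a);s=wc(*a); crop(s,230,170,180,200,3.8,'x.png'); cv2.imwrite('pics/x_full.png',s['img'][:,:,::-1])
E
```

```text
time: 19.8
tool_pos: [481.6, -299.1, 108.9]
tcp_rot: [179.9, -0.1, 179.9]
ft_force: [0.8, 0.7, -1.1]
finger_gap: 47.6
time: 20.4
tool_pos: [482.8, -299.1, 81.1]
tcp_rot: [-180.0, 0.1, -180.0]
ft_force: [-0.1, -0.7, 0.1]
finger_gap: 47.8
```

View pics/x.png

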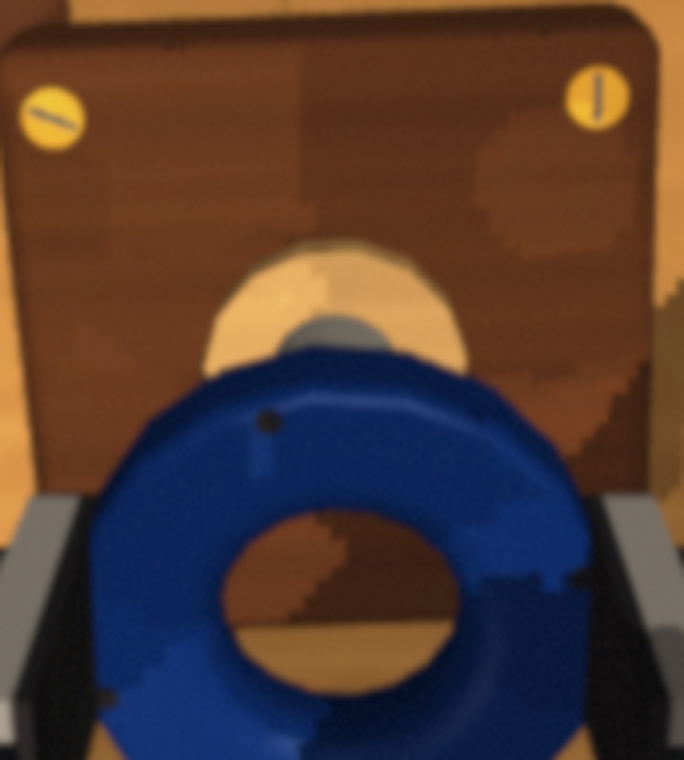

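View pics/x_full.png

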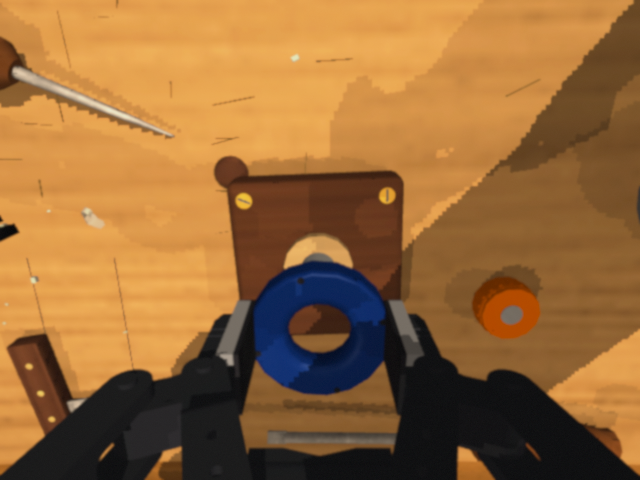

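```bash
python3 - <<'E'
from h import *
a=(482.2,-299,80.3); s=wc(*a)
print('exp',proj(s,[482.2,-299,93]), 'blue',plane(s,320,337.5,93), 'bore', plane(s,319.4,328,93))
print('boss near', plane(s,318,170+247/3.8-.4,30)[0]+18,'y', plane(s,317.9,265,30)[1], 'peg base near', plane(s,318,170+316/3.8-.4,30)[0]+9)
P=[plane(s,230+u/3.8-.4,170+v/3.8-.4,24) for u,v in ((52,118),(598,97))]; print(P)
E
```

```text
exp (np.float64(318.8546983816351), np.float64(336.939929416768)) blue [ 482.43696007 -298.57809993   93.        ] bore [ 478.44430321 -298.80198988   93.        ]
boss near 481.78359794807614 y -299.5452926473868 peg base near 482.5376961839617
[array([ 447.8566073 , -336.98256144,   24.        ]), array([ 444.97532518, -265.04259988,   24.        ])]
```

```bash
python3 -m crank '{"slide":[[0,-0.001,0],[0,0,0.012],[0,0,0.012],[0,0,0.01],[0,0,0],[0,0,0]],"twist":[0,0,0,0,0,0]}' && python3 -m crank '{"slide":[[0,0,0.006],[0,0,0.005],[0,0,0.003],[0,0,0],[0,0,0],[0,0,0]],"twist":[0,0,0,0,0,0]}' && python3 -m crank '{"slide":[[0,0,0.001],[0,0,0],[0,0,0]],"twist":[0,0,0]}'
```

```text
time: 21.15
tool_pos: [481.9, -299.6, 45.5]
tcp_rot: [179.9, -0.1, -180.0]
ft_force: [0.4, 0.7, -0.8]
finger_gap: 48.0
time: 21.75
tool_pos: [482.5, -300.1, 32.5]
tcp_rot: [-180.0, 0.0, -180.0]
ft_force: [-0.6, 0.3, -0.1]
finger_gap: 48.1
time: 22.05
tool_pos: [482.4, -299.9, 31.3]
tcp_rot: [-180.0, 0.0, -180.0]
ft_force: [0.1, 0.2, -0.1]
finger_gap: 48.3
```

```bash
python3 -m crank '{"slide":[[0,0,0.001],[0,0,0],[0,0,0]],"twist":[0,0,0]}' | grep -E "pos|ft"; python3 -m crank '{"slide":[[0,0,0.001],[0,0,0],[0,0,0]],"twist":[0,0,0]}' | grep -E "pos|ft"
```

```text
tool_pos: [482.5, -300.1, 30.7]
ft_force: [-1.1, 2.1, 4.3]
tool_pos: [482.5, -300.1, 30.6]
ft_force: [-5.8, 4.1, 12.6]
```

```bash
python3 -m crank '{"slide":[[0,0,0],[0,0,0],[0,0,0]],"twist":[0,0,0]}' 0.14 && python3 -m crank '{"slide":[[0,0,-0.03],[0,0,-0.03],[0,0,0],[0,0,0],[0,0,0],[0,0,0]],"twist":[0,0,0,0,0,0]}'
python3 - <<'E'
from h import *
a=(482.2,-300,89.3);s=wc(*a);s=wc(*a); crop(s,225,170,190,190,4,'y.png')
s=snap('side'); crop(s,275,310,80,80,7,'y_side.png')
E
```

```text
time: 22.95
tool_pos: [482.2, -299.9, 29.0]
tcp_rot: [180.0, -0.0, -180.0]
ft_force: [-0.8, -0.7, -0.1]
finger_gap: 73.7
time: 23.55
tool_pos: [481.5, -299.3, 87.7]
tcp_rot: [179.9, -0.1, -180.0]
ft_force: [-0.3, -0.1, 0.0]
finger_gap: 73.5
```

View pics/y.png

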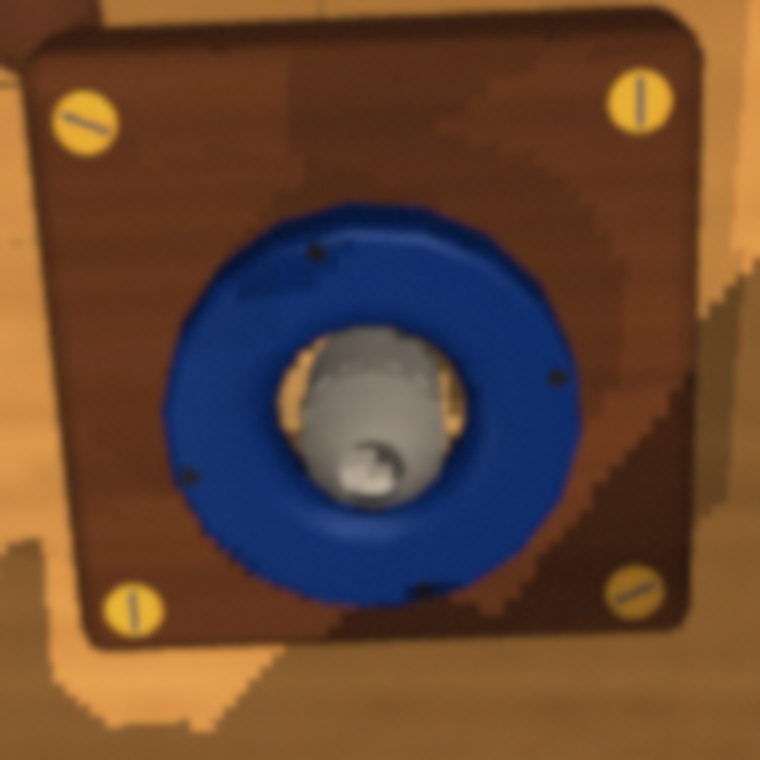

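View pics/y_side.png

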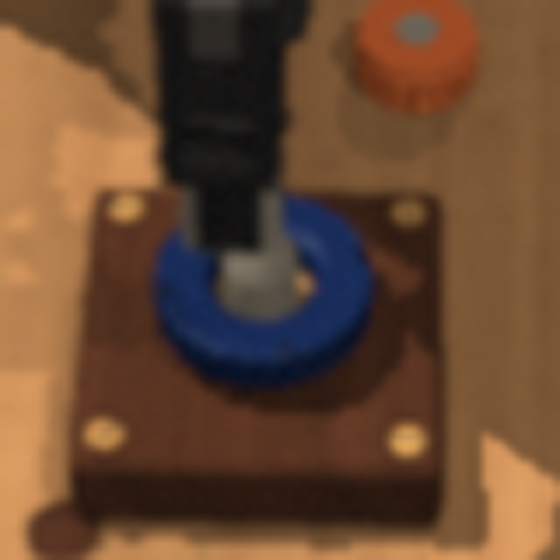

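```bash
python3 -m crank '{"slide":[[0,0,-0.02],[0.006,0.03,0],[0.008,0.045,0],[0.008,0.045,0],[0.008,0.045,0],[0.006,0.04,0],[0.001,0.014,0],[0,0,0]],"twist":[0,0,0,0,0,0,0,0]}' 0 && python3 -m crank '{"slide":[[0,0,0.02],[0,0,0.02],[0,0,0.009],[0,0,0],[0,0,0],[0,0,0],[0,0,0]],"twist":[0,0,0,0,0,0,0]}'
python3 - <<'E'
from h import *
a=(445.2,-81,60.3);s=wc(*a);s=wc(*a); crop(s,225,170,190,190,4,'z.png'); print([proj(s,[445.2,-81,z]) for z in (46,)])
E
```

```text
time: 24.5
tool_pos: [445.1, -79.3, 109.1]
tcp_rot: [180.0, -0.0, -179.8]
ft_force: [0.4, -0.3, 0.1]
finger_gap: 85.4
time: 25.2
tool_pos: [446.1, -81.4, 61.3]
tcp_rot: [-180.0, 0.1, -180.0]
ft_force: [-0.1, -0.1, -0.4]
finger_gap: 85.2
[(np.float64(318.9086883933429), np.float64(301.83187534236106))]
```

View pics/z.png

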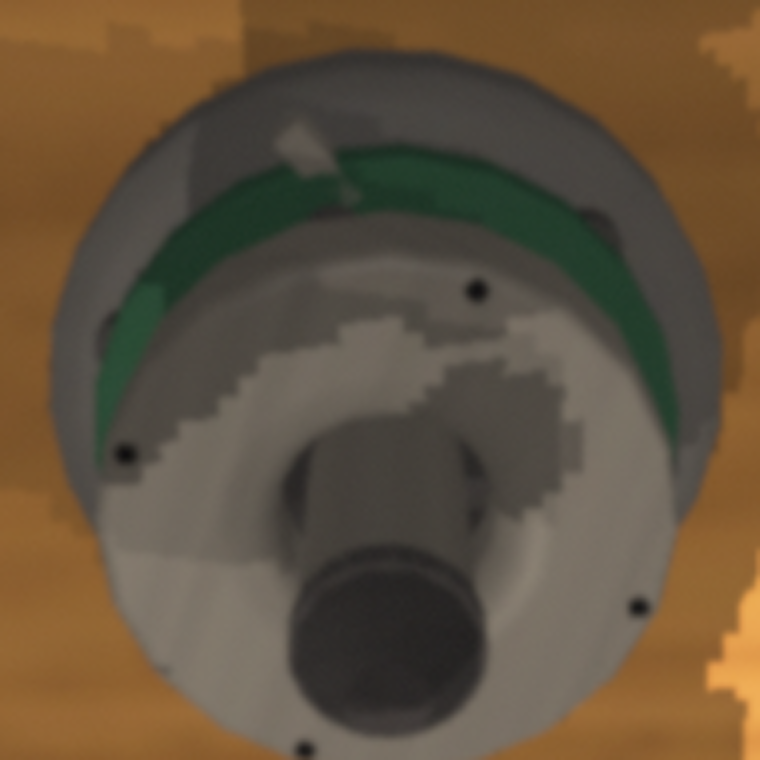

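```bash
python3 -m crank '{"slide":[[0,0.001,0.012],[0,0,0.012],[0,0,0.007],[0,0,0],[0,0,0]],"twist":[0,0,0,0,0]}' && python3 -m crank '{"slide":[[0,0,0],[0,0,0],[0,0,0],[0,0,0],[0,0,0]],"twist":[0,0,0,0,0]}' 0.45 100
```

```text
time: 25.8
tool_pos: [444.9, -79.8, 28.8]
tcp_rot: [180.0, -0.1, -180.0]
ft_force: [-0.6, 0.5, -1.1]
finger_gap: 85.8
time: 26.3
tool_pos: [446.3, -80.2, 31.1]
tcp_rot: [-180.0, 0.1, -180.0]
ft_force: [-4.6, 1.1, 13.4]
finger_gap: 57.7
```

```bash
python3 -m crank '{"slide":[[0,0,-0.006],[0,0,-0.012],[0,0,-0.022],[0,0,-0.025],[0,0,-0.016],[0,0,0]],"twist":[0,0,0,0,0,0]}' && python3 -m crank '{"slide":[[-0.003,0.012,0],[-0.004,0.025,0],[-0.004,0.035,0],[-0.004,0.042,0],[-0.004,0.045,0],[-0.004,0.045,0],[-0.004,0.045,0],[-0.004,0.042,0]],"twist":[0,0,0,0,0,0,0,0]}' && python3 -m crank '{"slide":[[-0.003,0.04,0],[-0.001,0.03,0],[0,0.02,0],[0,0.009,0],[0,0,0],[0,0,0],[0,0,0],[0,0,0]],"twist":[0,0,0,0,0,0,0,0]}'
python3 - <<'E'
from h import *
a=(480.2,310,110.3);s=wc(*a);s=wc(*a); crop(s,210,160,220,250,3,'aa.png'); print([proj(s,[480.2,310,z]) for z in (127,66,23)])
E
```

```text
time: 26.9
tool_pos: [447.5, -80.6, 113.8]
tcp_rot: [-179.9, 0.3, -180.0]
ft_force: [0.2, -0.3, -1.4]
finger_gap: 57.8
time: 27.7
tool_pos: [474.7, 213.7, 108.6]
tcp_rot: [-180.0, -0.1, -180.0]
ft_force: [1.0, -0.2, -1.6]
finger_gap: 57.4
time: 28.5
tool_pos: [480.4, 309.1, 110.3]
tcp_rot: [-180.0, -0.0, 179.9]
ft_force: [-0.3, -0.7, -0.7]
finger_gap: 57.7
[(np.float64(318.8489444167486), np.float64(343.20130838545305)), (np.float64(318.954915211376), np.float64(273.22199582784793)), (np.float64(318.99924740549017), np.float64(243.8365946705688))]
```

View pics/aa.png

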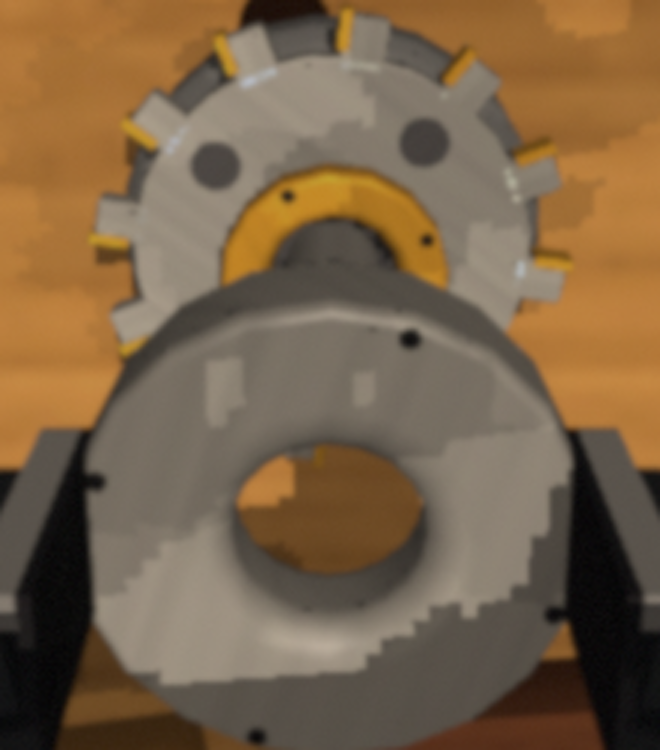

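```bash
python3 - <<'E'
from h import *
s=wc(480.2,310,110.3)
f=lambda a,b,z:plane(s,210+a/3-.33,160+b/3-.33,z)[:2]
Q=np.array([f(216,165,23),f(424,142,23)]); off=np.array([478.44,309.63])-np.array([(460.73+455.79)/2,(287.01+327.67)/2])
print('cutter',Q.mean(0)+off); print('silver',np.mean([f(*p,127) for p in [(410,339),(557,614),(257,737),(94,481)]],0))
a=[]
for i in range(8): viewer.snapshot('side'); a.append(status.sense()['tool_pos'])
print(np.mean(a,0))
E
```

```text
cutter [479.83182492 310.65999206]
silver [479.94839756 310.23895939]
[480.30879003 309.88879084 110.3767321 ]
```

```bash
python3 - <<'E'
from h import *
s=wc(479.2,310,88.3); f=lambda a,b,z:plane(s,225+a/4-.37,170+b/4-.37,z)[:2]
print('brass',np.mean([f(*p,38) for p in ((316,294),(520,359),(450,541),(251,483))],0),'disc',np.mean([f(*p,23) for p in ((210,246),(516,212),(253,520),(546,490))],0))
E
```

```text
brass [482.86125378 310.89849331] disc [482.08623759 310.53896448]
```

```bash
python3 -m crank '{"slide":[[0,0,0.015],[0,0,0.015],[0,0,0.01],[0,0,0],[0,0,0]],"twist":[0,0,0,0,0]}' && python3 -m crank '{"slide":[[0,0,0.008],[0,0,0.008],[0,0,0.008],[0,0,0.003],[0,0,0],[0,0,0],[0,0,0]],"twist":[0,0,0,0,0,0,0]}'; for i in 1 2; do python3 -m crank '{"slide":[[0,0,0.001],[0,0,0],[0,0,0]],"twist":[0,0,0]}' | grep -E "pos|ft"; done
```

```text
time: 29.6
tool_pos: [479.7, 309.8, 69.5]
tcp_rot: [-180.0, -0.1, -180.0]
ft_force: [0.7, 0.2, -1.0]
finger_gap: 57.7
time: 30.3
tool_pos: [480.5, 310.2, 43.7]
tcp_rot: [180.0, 0.0, -180.0]
ft_force: [0.1, 0.2, -1.0]
finger_gap: 57.6
tool_pos: [480.3, 310.1, 42.4]
ft_force: [-0.3, 1.0, -0.6]
tool_pos: [480.1, 310.0, 41.2]
ft_force: [-0.1, -0.2, -0.1]
```

```bash
for i in 1 2; do python3 -m crank '{"slide":[[0,0,0.001],[0,0,0],[0,0,0]],"twist":[0,0,0]}' | grep -E "pos|ft"; done
```

```text
tool_pos: [480.2, 310.0, 40.2]
ft_force: [-0.2, 1.3, -0.2]
tool_pos: [480.3, 310.1, 39.3]
ft_force: [0.8, -0.4, -0.1]
```

```bash
python3 -m crank '{"slide":[[0,0,0.001],[0,0,0],[0,0,0]],"twist":[0,0,0]}' | grep -E "pos|ft"
```

```text
tool_pos: [480.5, 310.2, 39.2]
ft_force: [-3.3, -1.0, 7.1]
```

```bash
python3 -m crank '{"slide":[[0,0,0],[0,0,0],[0,0,0]],"twist":[0,0,0]}' 0 && python3 -m crank '{"slide":[[0,0,-0.03],[0,0,-0.03],[0,0,0],[0,0,0],[0,0,0],[0,0,0],[0,0,0]],"twist":[0,0,0,0,0,0,0]}'
python3 - <<'E'
from h import *
a=(480.2,310,98.3);s=wc(*a);s=wc(*a); s=wc(*a);crop(s,225,170,190,190,4,'ab.png')
s=snap('side'); crop(s,290,155,75,60,8,'ab_side.png'); f=s
E
```

```text
time: 32.1
tool_pos: [480.2, 310.0, 38.1]
tcp_rot: [-180.0, -0.0, -180.0]
ft_force: [-0.3, -0.2, -0.1]
finger_gap: 85.6
time: 32.8
tool_pos: [479.5, 309.6, 97.0]
tcp_rot: [-179.9, -0.1, -180.0]
ft_force: [-1.3, -0.2, -0.1]
finger_gap: 85.4
```

View pics/ab.png

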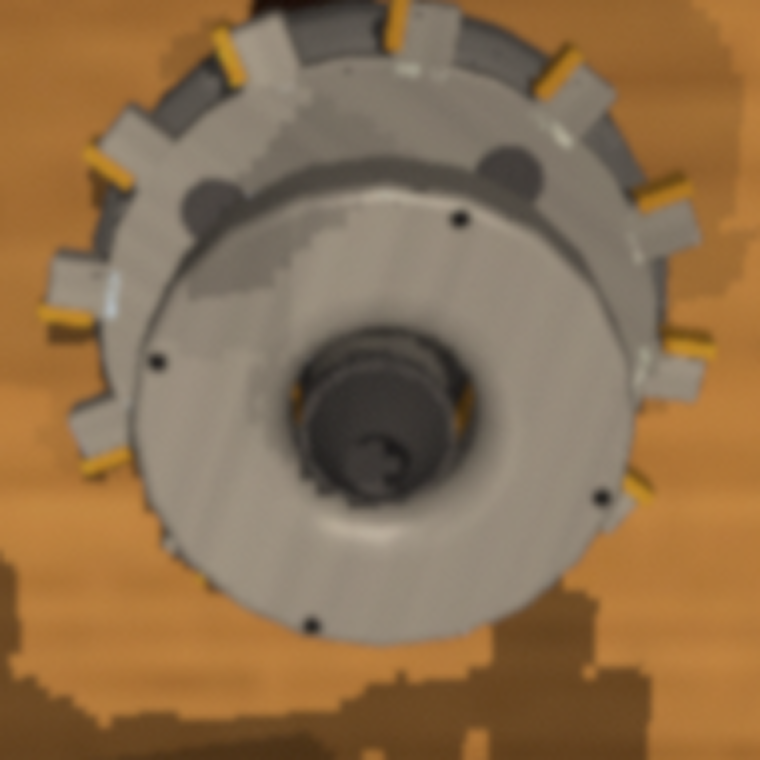

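View pics/ab_side.png

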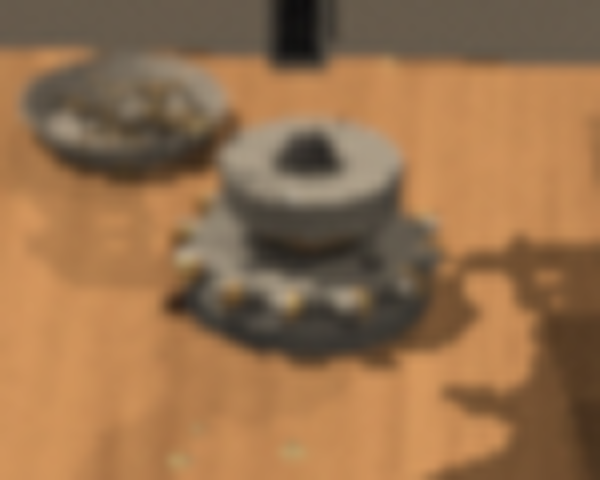

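```bash
python3 -m crank '{"slide":[[-0.005,-0.03,0],[-0.007,-0.045,0],[-0.008,-0.045,0],[-0.008,-0.04,0],[-0.005,-0.02,0],[-0.001,-0.009,0.01],[0,0,0.02],[0,0,0.02]],"twist":[0,0,0,0,0,0,0,0]}' 0.42 && python3 -m crank '{"slide":[[0,0,0.015],[0,0,0.007],[0,0,0],[0,0,0],[0,0,0],[0,0,0],[0,0,0]],"twist":[0,0,0,0,0,0,0]}'
python3 - <<'E'
from h import *
a=(514.2,121,26.3);s=wc(*a);s=wc(*a); s=wc(*a);crop(s,235,220,170,150,4,'ac.png'); print(proj(s,[514.2,121,21]))
E
```

```text
time: 33.8
tool_pos: [514.4, 121.3, 47.5]
tcp_rot: [180.0, 0.0, 180.0]
ft_force: [-0.5, 0.1, -0.2]
finger_gap: 49.2
time: 34.5
tool_pos: [514.8, 121.2, 27.0]
tcp_rot: [180.0, 0.1, -180.0]
ft_force: [0.3, 0.3, -0.0]
finger_gap: 49.3
(np.float64(318.89271871774434), np.float64(312.3288720963428))
```

View pics/ac.png

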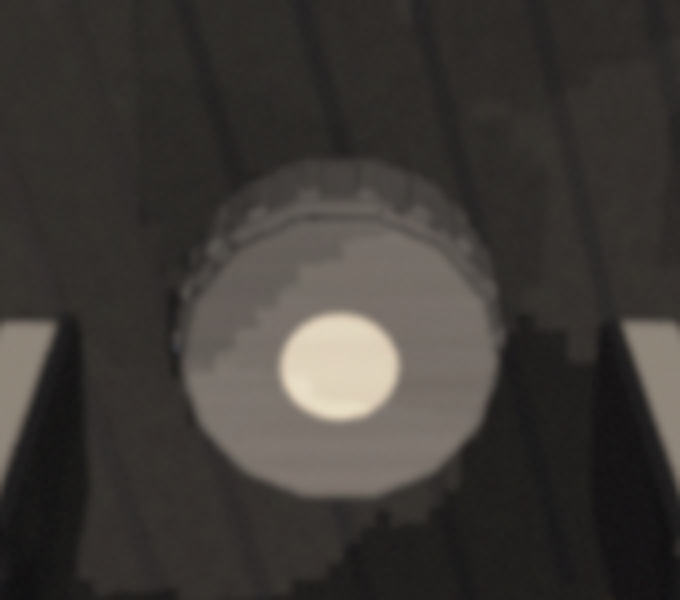

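```bash
python3 -m crank '{"slide":[[0,0,0.01],[0,0,0.008],[0,0,0],[0,0,0],[0,0,0]],"twist":[0,0,0,0,0]}' && python3 -m crank '{"slide":[[0,0,0],[0,0,0],[0,0,0],[0,0,0],[0,0,0]],"twist":[0,0,0,0,0]}' 0.75 80 && python3 -m crank '{"slide":[[0,0,-0.008],[0,0,-0.015],[0,0,-0.025],[0,0,-0.025],[0,0,-0.017],[0,0,0],[0,0,0]],"twist":[0,0,0,0,0,0,0]}'
python3 - <<'E'
from h import *
a=(514.2,121,98.3);s=wc(*a);s=wc(*a); s=wc(*a);crop(s,235,250,170,150,4,'ad.png'); print(proj(s,[514.2,121,111]))
E
```

```text
time: 35.15
tool_pos: [514.3, 121.1, 8.3]
tcp_rot: [-180.0, -0.0, -180.0]
ft_force: [-0.7, 0.3, 0.1]
finger_gap: 49.5
time: 35.65
tool_pos: [514.9, 121.1, 9.1]
tcp_rot: [180.0, 0.1, -180.0]
ft_force: [-1.9, -0.5, 5.4]
finger_gap: 28.1
time: 36.35
tool_pos: [514.6, 121.1, 98.9]
tcp_rot: [180.0, 0.1, -180.0]
ft_force: [-0.1, 0.7, -1.0]
finger_gap: 28.1
(np.float64(318.85525866634686), np.float64(336.94421192084405))
```

View pics/ad.png

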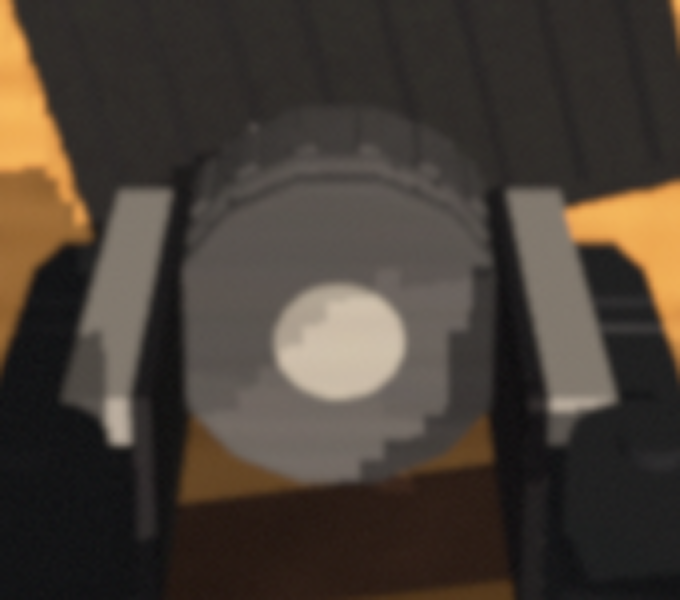

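```bash
python3 -m crank '{"slide":[[0.004,0.02,0],[0.006,0.04,0],[0.008,0.045,0],[0.008,0.042,0],[0.006,0.03,0],[0.001,0.012,0],[0,0,0],[0,0,0]],"twist":[0,0,0,0,0,0,0,0]}'
python3 - <<'E'
from h import *
import time
a=(481.2,310,98.3)
for i in range(8): s=wc(*a)
crop(s,220,165,190,210,3.6,'ae.png'); print([proj(s,[481.2,310,z]) for z in (111,66,54,23)])
E
```

```text
time: 37.3
tool_pos: [481.0, 309.0, 97.4]
tcp_rot: [-179.9, -0.1, -180.0]
ft_force: [0.4, -0.6, -1.5]
finger_gap: 28.4
[(np.float64(318.8581240891009), np.float64(336.9417997736273)), (np.float64(318.9389123141995), np.float64(283.64806151026465)), (np.float64(318.9546794569569), np.float64(273.22195869201596)), (np.float64(318.9882385731285), np.float64(251.00332180752457))]
```

View pics/ae.png

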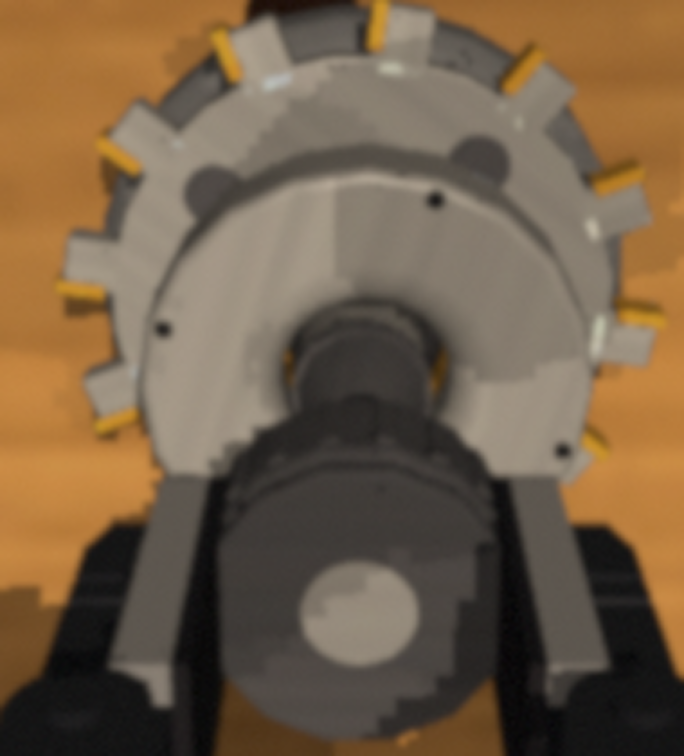

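```bash
python3 - <<'E'
from h import *
a=(481.2,310,98.3); s=wc(*a)
f=lambda a,b,z:plane(s,220+a/3.6-.36,165+b/3.6-.36,z)[:2]
Q=np.array([f(213,196,23),f(479,165,23)]); off=np.array([478.44,309.63])-np.array([(460.73+455.79)/2,(287.01+327.67)/2])
print('cutter',Q.mean(0)+off,np.linalg.norm(Q[0]-Q[1]),'cap',f(359,613,111))
# disc front edge on axis, face radius from i_cut: 608/5 px wide
print(f(364,57,23))
E
```

```text
cutter [479.80224987 310.40789818] 41.43786629210047 cap [480.34467604 310.1852279 ]
[440.32932957 310.9378355 ]
```

```bash
python3 -m crank '{"slide":[[0.0005,0.0005,0.012],[0,0,0.012],[0,0,0.004],[0,0,0.004],[0,0,0],[0,0,0]],"twist":[0,0,0,0,0,0]}' && python3 -m crank '{"slide":[[0,0,0.002],[0,0,0.002],[0,0,0],[0,0,0]],"twist":[0,0,0,0]}';  for i in 1 2; do python3 -m crank '{"slide":[[0,0,0.001],[0,0,0],[0,0,0]],"twist":[0,0,0]}' | grep -E "pos|ft"; done
```

```text
time: 38.35
tool_pos: [480.8, 310.6, 66.3]
tcp_rot: [180.0, 0.0, -180.0]
ft_force: [-0.4, -0.5, 0.5]
finger_gap: 28.6
time: 38.75
tool_pos: [480.7, 310.5, 62.3]
tcp_rot: [180.0, 0.0, -180.0]
ft_force: [0.1, -0.1, -1.0]
finger_gap: 28.5
tool_pos: [480.7, 310.5, 61.3]
ft_force: [-0.3, -0.3, -1.2]
tool_pos: [480.7, 310.5, 60.2]
ft_force: [0.6, -0.3, -0.4]
```

```bash
for i in 1 2; do python3 -m crank '{"slide":[[0,0,0.001],[0,0,0],[0,0,0]],"twist":[0,0,0]}' | grep -E "pos|ft"; done
```

```text
tool_pos: [480.7, 310.5, 59.3]
ft_force: [-1.1, -0.2, -1.2]
tool_pos: [481.0, 310.7, 59.1]
ft_force: [-1.7, -2.0, 6.2]
```

Contact at the seated height (expected about 58.3). Release, rise and check everything.

```bash
python3 -m crank '{"slide":[[0,0,0],[0,0,0],[0,0,0]],"twist":[0,0,0]}' 0.35 && python3 -m crank '{"slide":[[0,0,-0.03],[0,0,-0.03],[0,0,-0.03],[0,0,-0.03],[0,0,0],[0,0,0],[0,0,0],[0,0,0]],"twist":[0,0,0,0,0,0,0,0]}'
python3 - <<'E'
from h import *
for i in range(3): s=snap('wrist')
cv2.imwrite('pics/af_wrist.png',s['img'][:,:,::-1])
A=snap('side')['img'][:,:,::-1]; B=snap('scene')['img'][:,:,::-1]
t=[cv2.resize(im[v:v+54,u:u+72],(390,292),interpolation=cv2.INTER_CUBIC) for im,u,v in ((A,292,158),(B,226,170),(A,278,325),(B,358,305))]
cv2.imwrite('pics/af.png',np.vstack([np.hstack(t[:2]),np.hstack(t[2:])]))
cv2.imwrite('pics/af_scene.png',B)
E
```

```text
time: 40.25
tool_pos: [480.7, 310.5, 58.2]
tcp_rot: [-180.0, -0.0, -180.0]
ft_force: [0.6, -0.2, -0.3]
finger_gap: 55.3
time: 41.05
tool_pos: [479.8, 310.1, 176.5]
tcp_rot: [-179.9, -0.1, -180.0]
ft_force: [0.0, -0.3, 0.3]
finger_gap: 55.8
```

View pics/af.png

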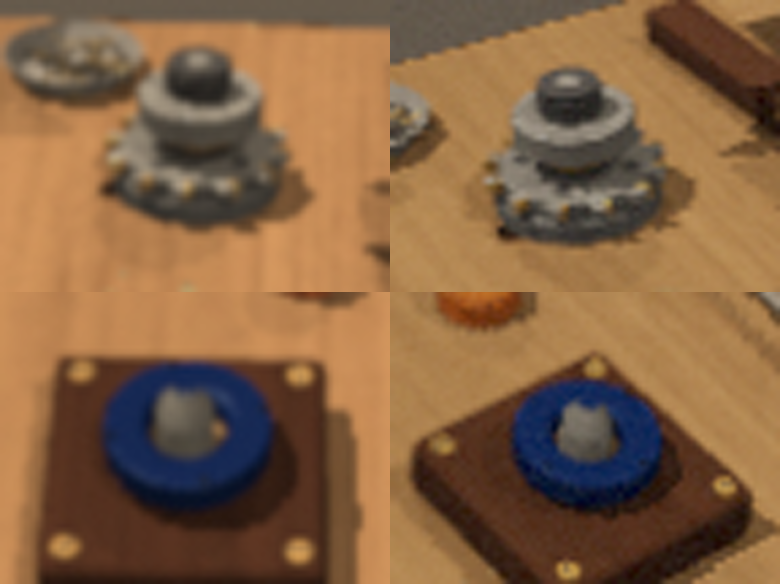

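View pics/af_wrist.png

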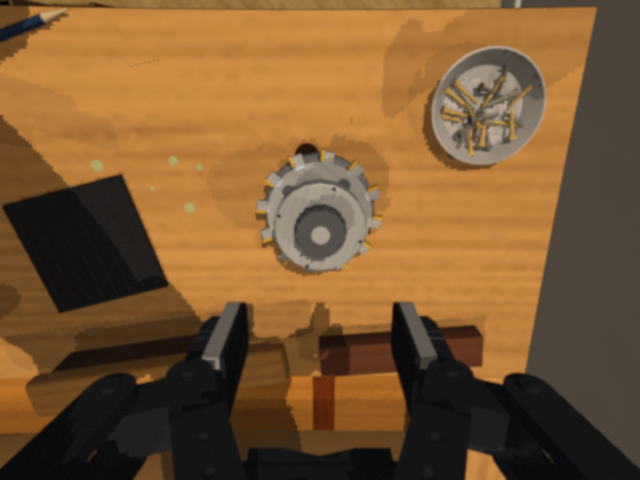

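View pics/af_scene.png

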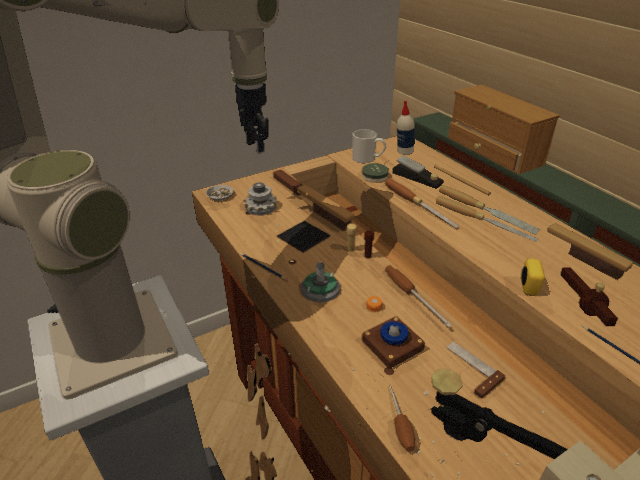

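```bash
python3 -c "
from bench import hand_in; print(hand_in())"
```

```text
the job is handed in; nothing more can be done
None
```

The cutter arbor is set up as asked and the job is handed in, at about 41 s on the robot's clock.

**What I did:** I laid the lock cap on the mat first. The brass ring (8 mm) went onto the cutter arbor and the blue ring (12 mm) onto the keeper's peg. Then the silver ring (16 mm) went on top of the brass, since 8 + 16 fills the 24 mm bright length. The cap went over the arbor's end last. The orange cap was not touched.

**Last checks:**
- The wrist, side and scene pictures show cap, silver and brass stacked flat on the cutter arbor.
- They also show the blue ring flat on the keeper, the green-headed arbor and the mat empty, and the gripper clear of everything.
- Contact came at 4 to 7 N at each seating, within about 1 mm of the expected height. One extra 1 mm step on the blue ring raised it to 12.6 N before release.

**What disagreed:**
- The fixed cameras' first estimates were up to about 20 mm off the wrist camera's at the cutter arbor, so I used the wrist camera.
- The finger opening read 4 to 7 mm less than the true diameters while gripping.
- The cap slipped about 2 mm in the first grip at 40 N, so I gripped harder after that.
- In the pictures, the brass ring sits about 0.9 mm off the spindle axis, inside its 3 mm clearance.

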